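# Re-seat three test pieces on height risers so their tops come level

## Robot

A 7-joint arm with a two-finger parallel gripper is mounted at the origin on a cart in front of the work surface, level with it; the furniture and walls round the work are solid. World frame = base frame: x ahead of the robot, y to its left, z up, the work surface at z = 0. Lengths are in m, angles in rad, forces in N, time in s.
With the tool pointing down it reaches from about 0.425 to 0.875 m from the base axis. Payload 4.7 kg.
Tool frame: the origin (TCP) lies at the very end of the fingers, on their centre line; the grasp point (between the pads) lies 19 mm behind it; z points along the fingers, y is the direction in which the jaws open and shut (so a half turn about z gives the same grasp; the last joint's range is limited). The gripper opens to 87 mm and grips with 3 to 60 N. Pads are 19 mm wide; open, the fingers measure 117 mm over their backs; the gripper's body (75 mm by 190 mm) begins 51 mm behind the grasp point.
Start: joints at [-1.245, 0.321, -0.07, 1.45, 0.023, 1.371, -0.057], TCP at [0.199, 0.619, 0.223] pointing down, gripper open.
Joint ranges: [-2.86, 2.86], [-0.3, 2.09], [-1.38, 1.24], [0.06, 2.45], [-1.56, 4.7], [0.09, 2.05], [-2.69, 2.69]. Speed limits (rad/s): [2.57, 2.57, 3.14, 3.14, 3.14, 3.14, 3.14].

## Interface

Orientations are given as a rotation vector (axis times angle).
In Python, from bench import ctrl, get_image, camera_info gives the robot as it stands.
- The arm moves only by the tool carry_out, never from a script. Its argument "commands" is a list of rows, each an object of numbers: "tx", "ty", "tz": the shift along the tool's x, y, z in m; "rx", "ry", "rz": the turn, a rotation vector about the tool's x, y, z in rad; "jaw": the opening, from 0 (shut) to 1 (fully open). In form: [{"tx": .., "ty": .., "tz": .., "rx": .., "ry": .., "rz": .., "jaw": ..}, ...]. A call has 1 to 12 rows; each row is the pose to reach, as a shift and turn from the pose commanded when the call began, along the tool's axes at that moment; what a row does not reach only later rows make up. A row lasts 1/8 s, in which the tool goes at most 62.5 mm and 10.7 degrees, less where a joint would pass 70% of its speed; a pose out of reach is approached as far as the arm can. A call with a gripper value outside its range is refused whole. The fingers move at their own pace and stop on an object; "grip_force" is the grip in N (left out, the last holds). Time passes only in rows, so rows that repeat a pose let the fingers close. It gives the time, the measured TCP pose, the force and the opening at its end, in the units of the state.
- ctrl.get_state(): the state, without advancing time (a new reading comes with each control period).
- get_image(name): name is "scene" or "side" or "wrist"; returns the picture (420x560x3 uint8, red, green, blue); there is no depth.
- camera_info(name): a dict with "intrinsics" (3x3 intrinsics, pixels), "k1" (the pictures are not rectified: a ray, as slopes to the right and down, at radius r is drawn at 1 + k1 r^2 times it, then the intrinsics apply), "R" (3x3) and "t" (3): a world point X has camera coordinates R X + t. Camera axes: x right, y down, z forward; pixel columns grow to the right and rows downward; lengths in m; the calibration is good to about 2 mm. A picture is of the moment at which its call begins: read the wrist's pose just before it. camera_info takes no time and is no camera call; for the wrist camera it gives the pose at the moment of the call.
- ctrl.close_job(): hands the job in, once; it reports no verdict.
The state is a dict: "time": time; "joint_positions": joint angles; "qd": joint speeds; "joint_torque": joint torques, N m; "position": TCP position; "tool_rot": TCP orientation; "ft_force": force on the tool from outside, world axes, zero at the start; "torque": the same for the moment, N m; "grip_width": opening from 0.0 (shut) to 1.0 (fully open).
Only numpy, scipy, OpenCV 4.12 (cv2) and the standard library are available. Lean on these libraries where they do the work, as an engineer would, in place of code of your own. Each camera call takes 0.05 s, during which the arm holds its last target.

## Task

Each of the three test pieces stands on the wrong riser. Change them round so that all three tops come out at the same level: the tall post holder on the low riser, the vial on the middle riser and the short lens tube on the tall riser, each standing upright and centred on its riser (within about a centimetre). Park a piece on the empty rubber pad when you need a free spot, never tip a piece over, leave the beaker, the dropper bottle and the sensor puck where they stand, and let go of everything at the end.

Things in the scene. Friction and masses are not known exactly. Their poses are not given: they have to be found in the camera images.
- post_center (a point): the post holder, loose, 82 mm tall, 0.16 kg: black barrel 25 mm in diameter from 4 to 52 mm above the underside, foot 31 mm, bright steel post 12.6 mm thick on top. Point: on the barrel's axis, 41 mm above the underside. z: up. A thumbscrew (11 mm) sticks out to -y, to 21 mm from the axis, 34 mm up: grip the barrel along x. Starts on the middle riser
- vial_center (a point): the sample vial, a loose upright clear glass bottle with white screw cap (cap does not come off), 27 mm diameter and 57 mm tall; glass body up to 47 mm, cap of 22 mm diameter above. The point is on its axis, half-way up (28.5 mm above the underside). z is up along the axis. About 0.04 kg. At the start it stands on the tall riser
- lens_tube_center (a point): the lens tube, a loose short black cylinder, 30 mm diameter and 25 mm tall. The point is on its axis, half-way up (12.5 mm above the underside). z is up along the axis. About 0.03 kg. At the start it stands on the low riser
- riser_low_top (a point): centre of the flat top of the low riser, a plain round grey-painted metal pedestal, fixed, 15 mm tall; top 60 mm in diameter without a rim, foot 68 mm. z is up
- riser_mid_top (a point): centre of the flat top of the middle riser, like the low one but 40 mm tall with two thin dark rings. z is up
- riser_tall_top (a point): centre of the flat top of the tall riser, like the low one but 72 mm tall with two thin dark rings. z is up
- park_pad: the parking pad, a flat black rubber square of 80 x 80 x 4 mm, fixed to the bench, empty at the start. The point is the centre of its underside; z is up, its sides run along its own x and y
- beaker: bystander: a loose clear beaker with a little yellow content, 54 x 60 x 79 mm. The point is the centre of its underside. Leave it alone
- dropper: bystander: a loose amber dropper bottle with a black bulb, 33 mm diameter, 99 mm tall. The point is the centre of its underside. Leave it alone
- sensor: bystander: a loose flat black sensor puck with a pale ring, 48 mm diameter, 18 mm tall. The point is the centre of its underside. Leave it alone. It stands at the right end of a red power supply (100 mm tall) with a cooling unit on top; go across that equipment, from the arm's start on the left to the work on the right, with the fingertips 0.45 m up. Within the work, carry at 0.3 m
Things that resemble listed ones, but are neither listed nor needed, are in the scene too. Leave any blue look-alike of the part that bears vial_center alone.

How it is judged:
By the outcome, as a careful person would: the job done as asked, in the order asked, and still so for the second after the job is handed in, with the robot touching nothing.
It also fails if it takes over 117 s, if anything falls off the work surface, if the arm or the gripper's body presses on something with over 40 N, if the wrist force passes 120 N, or if a joint passes its speed limit or range.

## Working session

There is one attempt and no reset: what is moved stays moved. The work goes in short steps, Python scripts to look and compute and a tool call to move; the robot and the scene stay as the last step left them, time stands still between calls to the robot, and variables do not carry over. Pictures are saved under pics/ and viewed, and the job is handed in when it is done.

Besides the shell and the picture viewer there is one more tool, called by a JSON object that holds its "fn" and its "kwargs". carry_out: Moves the arm, as the interface text tells. Its arguments: {"type":"object","properties":{"commands":{"type":"array"},"grip_force":{"type":"number"}},"required":["commands"]}

```bash
mkdir -p pics; ls; python3 - <<'E'
from bench import ctrl, get_image, camera_info
import cv2
s=ctrl.get_state()
for k,v in s.items(): print(k,v)
for n in ["scene","side","wrist"]:
    c=camera_info(n); print(n,c)
    im=get_image(n); cv2.imwrite(f"pics/{n}0.png",cv2.cvtColor(im,cv2.COLOR_RGB2BGR))
E
```

```text
pics
time 0.0
joint_positions [-1.24492203  0.32181531 -0.07009744  1.45167368  0.02258146  1.37080664
 -0.05688357]
qd [ 0.00192486  0.00083785  0.00091313  0.00177023  0.00037615  0.00027627
 -0.0004386 ]
joint_torque [-2.90119442e-04 -4.91284347e+01 -4.04043691e-01 -3.12538755e+01
 -6.39964803e-02  4.37302503e-02  1.81562882e-04]
position [0.1992489  0.61812184 0.22146728]
tool_rot [-4.87632438e-01 -3.10329186e+00  2.98922205e-03]
ft_force [ 0.27049018  1.51333691 -0.04494108]
torque [ 0.01251243  0.01469637 -0.00857287]
grip_width 0.9997743423220727
scene {'intrinsics': array([[457.63452112,   0.        , 280.27288888],
       [  0.        , 457.63452112, 204.89761884],
       [  0.        ,   0.        ,   1.        ]]), 'k1': 0.031532014453073215, 'R': array([[ 0.58027097, -0.81422537, -0.01796264],
       [-0.61541269, -0.42392441, -0.66449628],
       [ 0.53343493,  0.39664234, -0.74707565]]), 't': array([-0.60248257,  0.32563748,  0.68284232])}
side {'intrinsics': array([[403.7450767 ,   0.        , 277.68212796],
       [  0.        , 403.7450767 , 210.91659327],
       [  0.        ,   0.        ,   1.        ]]), 'k1': -0.06528878309919241, 'R': array([[-0.99989923,  0.01333145, -0.00487827],
       [ 0.01087857,  0.4988008 , -0.86664838],
       [-0.00912039, -0.86661412, -0.49889556]]), 't': array([0.66283805, 0.22852492, 0.66049665])}
wrist {'intrinsics': array([[353.06625071,   0.        , 276.46523309],
       [  0.        , 353.06625071, 206.0822044 ],
       [  0.        ,   0.        ,   1.        ]]), 'k1': -0.09218948658732189, 'R': array([[ 0.30726638,  0.95162065, -0.00234943],
       [ 0.91170803, -0.29366977,  0.28730914],
       [ 0.27271935, -0.09042243, -0.95783503]]), 't': array([-0.64843868, -0.03337357,  0.39099851])}
```

View pics/scene0.png

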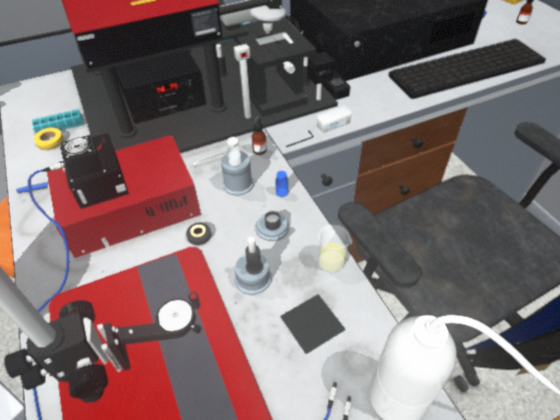

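View pics/side0.png

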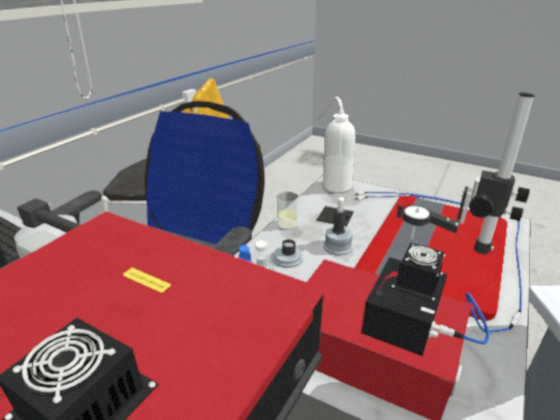

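View pics/wrist0.png

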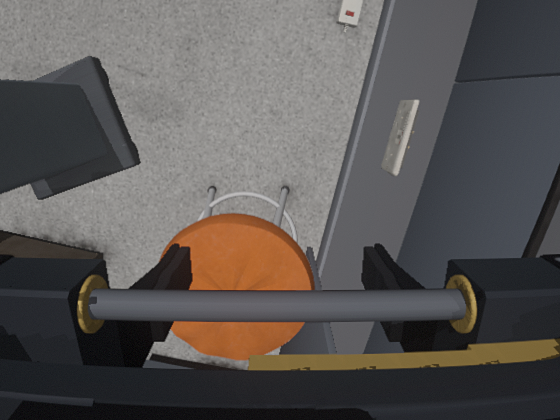

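```bash
cat > h.py <<'E'
import numpy as np, cv2
from bench import ctrl, get_image, camera_info
from scipy.spatial.transform import Rotation as Rot
def und(c,uv):
    K=c['intrinsics']; p=np.array([[uv]],float)
    d=np.array([c['k1'],0,0,0,0.]);
    return cv2.undistortPoints(p,K,d)[0,0]
def ray(c,uv):
    x=und(c,uv); R=c['R'];o=-R.T@c['t']; d=R.T@np.array([x[0],x[1],1]); return o,d
def onz(c,uv,z):
    o,d=ray(c,uv); return o+d*(z-o[2])/d[2]
def proj(c,X):
    X=np.array(X,float).reshape(-1,3)
    return cv2.projectPoints(X,cv2.Rodrigues(c['R'])[0],c['t'],c['intrinsics'],np.array([c['k1'],0,0,0,0.]))[0][:,0]
def save(n,im): cv2.imwrite(f"pics/{n}.png",cv2.cvtColor(im,cv2.COLOR_RGB2BGR))
def circ(c,ctr,r,n=36):
    a=np.linspace(0,2*np.pi,n); return proj(c,np.c_[ctr[0]+r*np.cos(a),ctr[1]+r*np.sin(a),np.full(n,ctr[2])])
E
python3 - <<'E'
from h import *
for n in ["scene","side"]:
    c=camera_info(n); print(n,-c['R'].T@c['t'])
c=camera_info("scene")
for nm,uv,z in [("vialtop",(235,143),.129),("lens top",(272,216),.04),("posttop",(252,241),.122),("pad",(313,322),.004),("sensor",(200,232),.018),("beaker",(332,250),.03),("blue",(282,176),.057),("dropper",(259,122),.099)]:
    print(nm,onz(c,uv,z).round(3))
im=cv2.imread("pics/scene0.png"); cv2.imwrite("pics/sc_crop.png",cv2.resize(im[110:360,170:380],None,fx=2.4,fy=2.4,interpolation=cv2.INTER_CUBIC))
im=cv2.imread("pics/side0.png"); cv2.imwrite("pics/si_crop.png",cv2.resize(im[170:290,220:380],None,fx=5,fy=5,interpolation=cv2.INTER_CUBIC))
E
```

```text
scene [ 0.18575264 -0.62335508  0.71569759]
side [0.66630922 0.44957072 0.5308031 ]
vialtop [ 0.686 -0.145  0.129]
lens top [ 0.636 -0.268  0.04 ]
posttop [ 0.52  -0.316  0.122]
pad [ 0.51  -0.445  0.004]
sensor [ 0.538 -0.165  0.018]
beaker [ 0.639 -0.402  0.03 ]
blue [ 0.722 -0.231  0.057]
dropper [ 0.794 -0.12   0.099]
```

View pics/sc_crop.png

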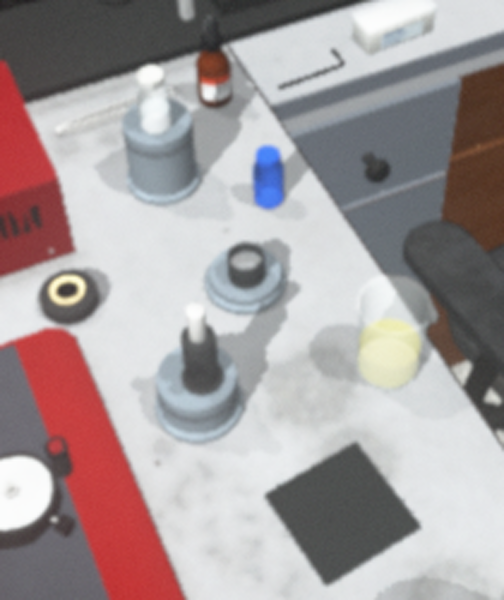

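View pics/si_crop.png

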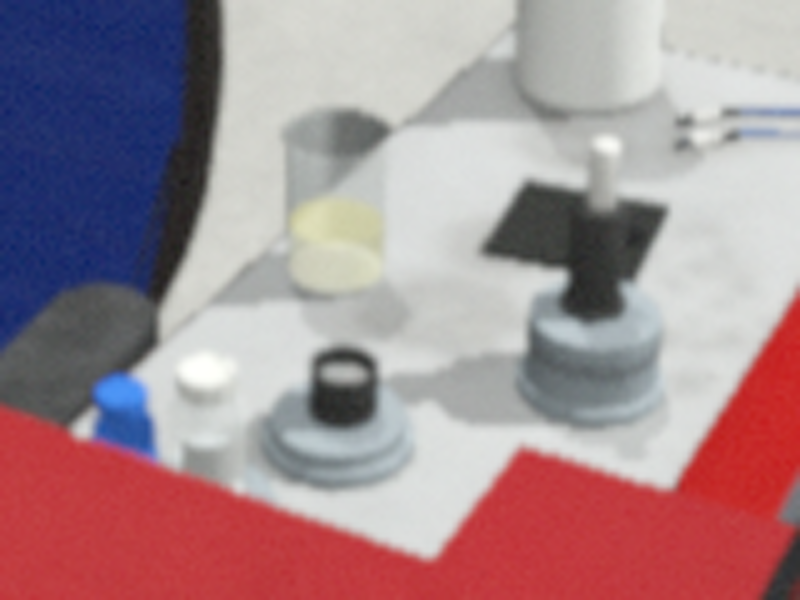

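```bash
cat >> h.py <<'E'
def tri(a,b):
    (o1,d1),(o2,d2)=a,b
    A=np.c_[d1,-d2]; s=np.linalg.lstsq(A,o2-o1,rcond=None)[0]
    p=o1+s[0]*d1;q=o2+s[1]*d2; return (p+q)/2,np.linalg.norm(p-q)
E
python3 - <<'E'
from h import *
s=camera_info("scene");d=camera_info("side");w=camera_info("wrist")
st=ctrl.get_state()
R=Rot.from_rotvec(st['tool_rot']).as_matrix()
print("cam in tool",(R.T@(-w['R'].T@w['t']-st['position'])).round(4)); print((w['R']@R).round(3)); print(R.round(3))
# fan unit centre: side (424,256), scene(82,147)
print("fan",tri(ray(s,(84,148)),ray(d,(424,255))))
print("dial",tri(ray(s,(175,316)),ray(d,(415,214))))
print("rail clamp",tri(ray(s,(45,345)),ray(d,(493,190))))
print("posttop",tri(ray(s,(253,240)),ray(d,(340,201))))
print("vialcap",tri(ray(s,(235,145)),ray(d,(261,245))))
print("lens",tri(ray(s,(272,216)),ray(d,(289,244))))
o,dd=ray(d,(527,97)); print([ (o+dd*k).round(3) for k in (.6,.7,.8,.9)])
for nm,uv in [("supply rt corner",(200,212)),("supply top rt far",(183,133)),("supply top rt near",(200,178))]:
    print(nm,onz(s,uv,0.0),onz(s,uv,.1))
E
```

```text
cam in tool [ 0.0801 -0.0004 -0.161 ]
[[-0.001  1.     0.001]
 [-0.958 -0.    -0.287]
 [-0.287 -0.001  0.958]]
[[-0.952  0.307 -0.   ]
 [ 0.307  0.952 -0.001]
 [-0.    -0.001 -1.   ]]
fan (array([0.46446668, 0.00171397, 0.20137811]), np.float64(0.010259446293245445))
dial (array([ 0.36071571, -0.29214229,  0.09200642]), np.float64(0.0029581544983467993))
rail clamp (array([ 0.2245413 , -0.23839273,  0.17721577]), np.float64(0.020846512082678185))
posttop (array([ 0.52476671, -0.31246841,  0.11560958]), np.float64(0.0020322116241474945))
vialcap (array([ 0.68960093, -0.14184255,  0.12046986]), np.float64(0.0011236670071310857))
lens (array([ 0.63606256, -0.26644498,  0.03711187]), np.float64(0.0027994827369502077))
[array([ 0.276, -0.153,  0.381]), array([ 0.211, -0.253,  0.356]), array([ 0.146, -0.353,  0.331]), array([ 0.081, -0.454,  0.306])]
supply rt corner [ 0.5863904  -0.11782083  0.        ] [ 0.53041176 -0.18845601  0.1       ]
supply top rt far [0.75333976 0.08863617 0.        ] [ 0.67403432 -0.01084596  0.1       ]
supply top rt near [ 6.60802399e-01 -5.05242269e-02  1.11022302e-16] [ 0.59442663 -0.13056234  0.1       ]
```

```bash
python3 - <<'E'
from h import *
s=camera_info("scene");d=camera_info("side")
for a in [(218,8),(218,14)]: print("corner",tri(ray(s,a),ray(d,(322,296))))
print(tri(ray(s,(150,0)),ray(d,(147,280))))
for X in [(0.88,-.03,.3),(.8,-.05,.3),(.8,.2,.3)]: print(proj(s,X),proj(d,X))
E
```

```text
corner (array([0.70713622, 0.03108953, 0.26586245]), np.float64(0.25360722244098205))
corner (array([0.70448032, 0.02692235, 0.25866367]), np.float64(0.24762691488280922))
(array([0.791451  , 0.15024811, 0.28842695]), np.float64(0.010497094293928949))
[[243.67993438   2.56931753]] [[112.44532814 183.09710687]]
[[225.55335079  21.5950215 ]] [[175.38914264 175.86149895]]
[[133.42640771 -11.09699661]] [[113.9703609  303.68128467]]
```

```bash
python3 - <<'E'
import numpy as np
# plan from start: rise then arc, waypoints in the start tool frame, per call
from scipy.spatial.transform import Rotation as Rot
p0=np.array([.199,.619,.223]); R0=Rot.from_rotvec([-4.876e-1,-3.1033,0]).as_matrix()
# frame: tool x = (-.952,.307), y=(.307,.952), z down
az0=np.degrees(np.arctan2(p0[1],p0[0])); print(az0)
r=.6
for az in np.arange(72,-23,-6):
    p=np.array([r*np.cos(np.radians(az)),r*np.sin(np.radians(az)),.45])
    print(az,(R0.T@(p-p0)).round(3), 'rz',np.radians(az0-az).round(3))
E
```

```text
72.17811491440256
72 [-0.002 -0.05  -0.227] rz 0.003
66 [-0.065 -0.054 -0.227] rz 0.108
60 [-0.127 -0.064 -0.227] rz 0.213
54 [-0.187 -0.08  -0.227] rz 0.317
48 [-0.246 -0.103 -0.227] rz 0.422
42 [-0.302 -0.131 -0.227] rz 0.527
36 [-0.354 -0.166 -0.227] rz 0.631
30 [-0.403 -0.205 -0.227] rz 0.736
24 [-0.447 -0.25  -0.227] rz 0.841
18 [-0.487 -0.299 -0.227] rz 0.946
12 [-0.521 -0.351 -0.227] rz 1.05
6 [-0.549 -0.408 -0.227] rz 1.155
0 [-0.571 -0.466 -0.227] rz 1.26
-6 [-0.588 -0.527 -0.227] rz 1.364
-12 [-0.597 -0.589 -0.227] rz 1.469
-18 [-0.6   -0.652 -0.227] rz 1.574
```

{"fn": "carry_out", "kwargs": {"commands": [{"tz": -0.057, "jaw": 1}, {"tz": -0.114, "jaw": 1}, {"tz": -0.171, "ty": -0.02, "jaw": 1}, {"tz": -0.228, "ty": -0.04, "jaw": 1}, {"tz": -0.229, "ty": -0.05, "jaw": 1}, {"tx": -0.06, "ty": -0.054, "tz": -0.229, "rz": 0.108, "jaw": 1}, {"tx": -0.12, "ty": -0.064, "tz": -0.229, "rz": 0.213, "jaw": 1}, {"tx": -0.18, "ty": -0.08, "tz": -0.229, "rz": 0.317, "jaw": 1}, {"tx": -0.24, "ty": -0.1, "tz": -0.229, "rz": 0.422, "jaw": 1}, {"tx": -0.295, "ty": -0.129, "tz": -0.229, "rz": 0.527, "jaw": 1}, {"tx": -0.349, "ty": -0.161, "tz": -0.229, "rz": 0.631, "jaw": 1}, {"tx": -0.398, "ty": -0.2, "tz": -0.229, "rz": 0.736, "jaw": 1}]}}

```text
invalid input
```

{"fn": "carry_out", "kwargs": {"commands": [{"tx": 0.0, "ty": 0.0, "tz": -0.05, "rx": 0.0, "ry": 0.0, "rz": 0.0, "jaw": 1.0}, {"tx": 0.0, "ty": 0.0, "tz": -0.1, "rx": 0.0, "ry": 0.0, "rz": 0.0, "jaw": 1.0}], "grip_force": 15}}

```text
time: 0.4
position: [0.1993, 0.6181, 0.3227]
tool_rot: [-0.488, -3.103, 0.004]
ft_force: [-0.1, 0.9, 1.3]
grip_width: 0.998
```

{"fn": "carry_out", "kwargs": {"commands": [{"tx": 0.0, "ty": -0.01, "tz": -0.055, "rx": 0.0, "ry": 0.0, "rz": 0.0, "jaw": 1.0}, {"tx": 0.0, "ty": -0.03, "tz": -0.11, "rx": 0.0, "ry": 0.0, "rz": 0.0, "jaw": 1.0}, {"tx": 0.0, "ty": -0.05, "tz": -0.13, "rx": 0.0, "ry": 0.0, "rz": 0.0, "jaw": 1.0}, {"tx": -0.06, "ty": -0.054, "tz": -0.13, "rx": 0.0, "ry": 0.0, "rz": 0.1, "jaw": 1.0}, {"tx": -0.12, "ty": -0.064, "tz": -0.13, "rx": 0.0, "ry": 0.0, "rz": 0.21, "jaw": 1.0}, {"tx": -0.18, "ty": -0.08, "tz": -0.13, "rx": 0.0, "ry": 0.0, "rz": 0.32, "jaw": 1.0}, {"tx": -0.24, "ty": -0.1, "tz": -0.13, "rx": 0.0, "ry": 0.0, "rz": 0.42, "jaw": 1.0}, {"tx": -0.295, "ty": -0.129, "tz": -0.13, "rx": 0.0, "ry": 0.0, "rz": 0.53, "jaw": 1.0}, {"tx": -0.349, "ty": -0.161, "tz": -0.13, "rx": 0.0, "ry": 0.0, "rz": 0.63, "jaw": 1.0}, {"tx": -0.398, "ty": -0.2, "tz": -0.13, "rx": 0.0, "ry": 0.0, "rz": 0.74, "jaw": 1.0}], "grip_force": 15}}

```text
time: 1.65
position: [0.5173, 0.305, 0.4509]
tool_rot: [-1.581, -2.713, 0.003]
ft_force: [0.3, 0.7, -0.1]
grip_width: 0.994
```

{"fn": "carry_out", "kwargs": {"commands": [{"tx": -0.058, "ty": -0.021, "tz": 0.0, "rx": 0.0, "ry": 0.0, "rz": 0.065, "jaw": 1.0}, {"tx": -0.116, "ty": -0.042, "tz": 0.0, "rx": 0.0, "ry": 0.0, "rz": 0.13, "jaw": 1.0}, {"tx": -0.174, "ty": -0.063, "tz": 0.0, "rx": 0.0, "ry": 0.0, "rz": 0.195, "jaw": 1.0}, {"tx": -0.232, "ty": -0.084, "tz": 0.0, "rx": 0.0, "ry": 0.0, "rz": 0.26, "jaw": 1.0}, {"tx": -0.29, "ty": -0.105, "tz": 0.0, "rx": 0.0, "ry": 0.0, "rz": 0.325, "jaw": 1.0}, {"tx": -0.348, "ty": -0.126, "tz": 0.0, "rx": 0.0, "ry": 0.0, "rz": 0.39, "jaw": 1.0}, {"tx": -0.406, "ty": -0.147, "tz": 0.0, "rx": 0.0, "ry": 0.0, "rz": 0.455, "jaw": 1.0}, {"tx": -0.462, "ty": -0.168, "tz": 0.0, "rx": 0.0, "ry": 0.0, "rz": 0.52, "jaw": 1.0}, {"tx": -0.462, "ty": -0.168, "tz": 0.0, "rx": 0.0, "ry": 0.0, "rz": 0.52, "jaw": 1.0}, {"tx": -0.462, "ty": -0.168, "tz": 0.0, "rx": 0.0, "ry": 0.0, "rz": 0.52, "jaw": 1.0}], "grip_force": 15}}

```text
time: 2.9
position: [0.5995, -0.1772, 0.4515]
tool_rot: [-2.221, -2.219, 0.0]
ft_force: [0.4, 0.9, -0.1]
grip_width: 1.001
```

```bash
python3 - <<'E'
from h import *
import pickle
st=ctrl.get_state(); print(st['position'],st['tool_rot'],st['joint_positions'].round(2) if hasattr(st['joint_positions'],'round') else st['joint_positions'])
c=camera_info("wrist"); im=get_image("wrist"); save("wrist1",im); pickle.dump((c,im),open("w1.pkl","wb"))
E
```

```text
[ 0.59950456 -0.17719658  0.45147379] [-2.22098171e+00 -2.21890638e+00  2.96597146e-04] [-0.21  0.3   0.65  1.08 -0.19  1.81  0.37]
```

View pics/wrist1.png

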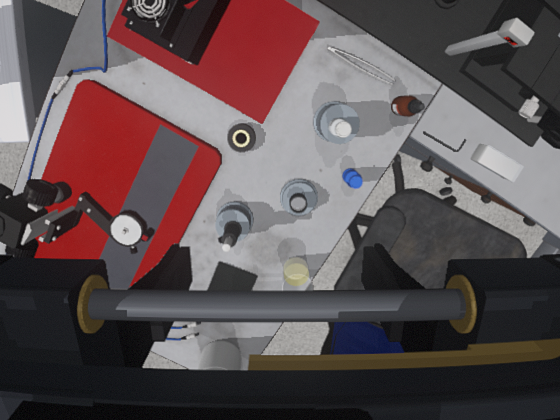

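```bash
python3 - <<'E'
from h import *
im=cv2.imread("pics/wrist1.png")
cv2.imwrite("pics/w1crop.png",cv2.resize(im[85:300,195:375],None,fx=4,fy=4,interpolation=cv2.INTER_CUBIC)[:600*2//2+260][:860])
a=cv2.resize(im[90:240,200:375],None,fx=4,fy=4,interpolation=cv2.INTER_CUBIC); cv2.imwrite("pics/w1a.png",a)
E
```

```text
(no output)
```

View pics/w1a.png

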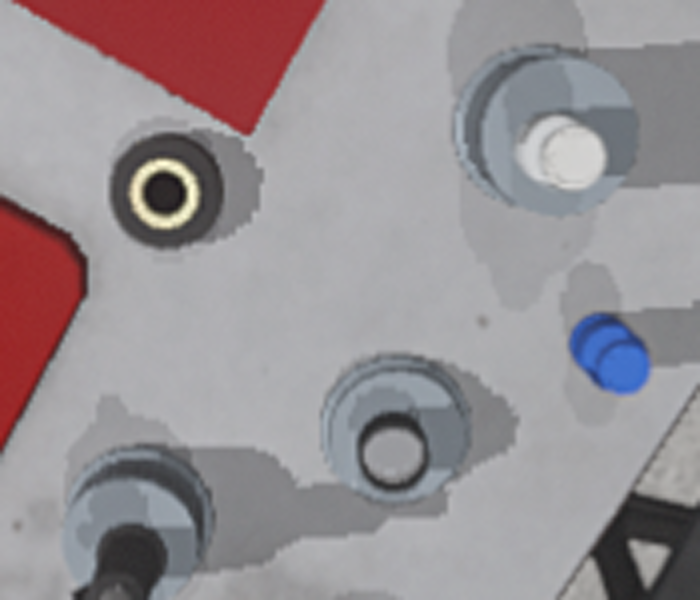

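```bash
cat > m.py <<'E'
from h import *
from scipy.optimize import least_squares
def mask(im):
    f=cv2.GaussianBlur(im,(3,3),0).astype(int)
    return ((f[...,2]-f[...,0]>13)&(f[...,2]-f[...,0]<70)).astype(np.uint8)
def fit(c,pts,z,r,c0,tol=.004,it=6):
    P=np.array([onz(c,p,z)[:2] for p in pts]); x=np.array(c0,float)
    for k in range(it):
        d=np.linalg.norm(P-x,axis=1)-r
        t=tol*3 if k<2 else tol
        s=P[abs(d)<t]
        x=least_squares(lambda q:np.linalg.norm(s-q,axis=1)-r,x,loss='soft_l1',f_scale=.001).x
    d=np.linalg.norm(s-x,axis=1)-r
    return x,len(s),d.std(),s
E
python3 - <<'E'
from m import *
import pickle
c,im=pickle.load(open("w1.pkl","rb"))
up=cv2.resize(im,None,fx=4,fy=4,interpolation=cv2.INTER_CUBIC)
e=cv2.Canny(cv2.GaussianBlur(cv2.cvtColor(up,cv2.COLOR_RGB2GRAY),(7,7),0),20,50)
def at(p): return ((p+.5)/4-.5)
ov=up.copy()
for nm,uv,z,r in [("tall",(339.7,123.2),.072,.03),("low",(299,197),.015,.03),("mid",(232.5,222.5),.04,.03),("vialcap",(342.7,128),.129,.011),("lens",(298,202),.04,.015),("sensor",(241,136.7),.018,.024)]:
    c0=onz(c,uv,z)[:2]
    ys,xs=np.nonzero(e); p=at(np.c_[xs,ys].astype(float)); p=p[np.linalg.norm(p-np.array(uv),axis=1)<30]
    x,n,sd,s=fit(c,p,z,r,c0,tol=.0025)
    print(nm,c0.round(4),x.round(4),n,sd.round(5))
    q=((circ(c,(*x,z),r)+.5)*4-.5).astype(int); cv2.polylines(ov,[q],True,(255,0,0),1)
save("w1fit",ov[360:960,800:1500])
E
```

```text
tall [ 0.6925 -0.1303] [ 0.6867 -0.1278] 497 0.00121
low [ 0.6366 -0.2608] [ 0.6358 -0.2601] 476 0.00141
mid [ 0.5214 -0.2994] [ 0.5253 -0.2967] 413 0.0012
vialcap [ 0.687  -0.1332] [ 0.6871 -0.1346] 322 0.00095
lens [ 0.6335 -0.2628] [ 0.6339 -0.2672] 283 0.00099
sensor [ 0.5381 -0.1557] [ 0.5384 -0.1569] 411 0.00035
```

View pics/w1fit.png

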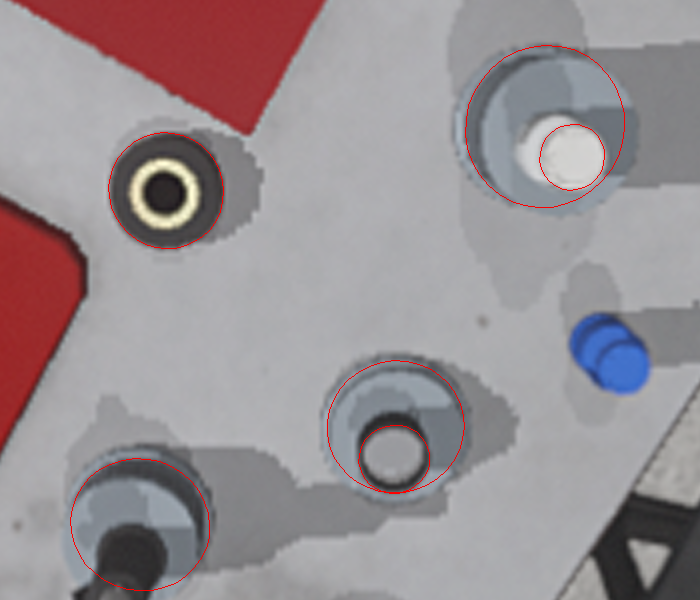

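{"fn": "carry_out", "kwargs": {"commands": [{"tx": 0.013, "ty": 0.0, "tz": 0.05, "rx": 0.0, "ry": 0.0, "rz": 0.0, "jaw": 1.0}, {"tx": 0.026, "ty": 0.0, "tz": 0.1, "rx": 0.0, "ry": 0.0, "rz": 0.0, "jaw": 1.0}, {"tx": 0.04, "ty": 0.0, "tz": 0.15, "rx": 0.0, "ry": 0.0, "rz": 0.0, "jaw": 1.0}, {"tx": 0.04, "ty": 0.0, "tz": 0.15, "rx": 0.0, "ry": 0.0, "rz": 0.0, "jaw": 1.0}, {"tx": 0.04, "ty": 0.0, "tz": 0.15, "rx": 0.0, "ry": 0.0, "rz": 0.0, "jaw": 1.0}], "grip_force": 15}}

```text
time: 3.58
position: [0.6008, -0.1374, 0.3051]
tool_rot: [2.219, 2.22, 0.003]
ft_force: [0.1, 0.4, 1.4]
grip_width: 0.999
```

```bash
python3 - <<'E'
from h import *
import pickle
st=ctrl.get_state(); print(st['position'],st['tool_rot'],st['joint_positions'].round(2))
c=camera_info("wrist"); im=get_image("wrist"); save("wrist2",im); pickle.dump((c,im),open("w2.pkl","wb"))
E
```

```text
[ 0.60077775 -0.13736752  0.30511127] [2.2189202  2.22005249 0.00302222] [-0.32  0.24  0.61  1.43 -0.14  1.51  0.29]
```

View pics/wrist2.png

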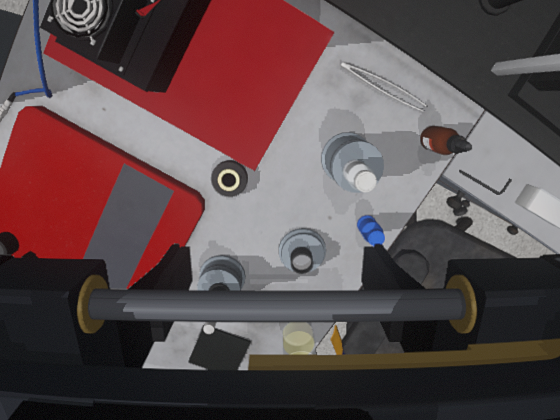

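```bash
python3 - <<'E'
from h import *
im=cv2.imread("pics/wrist2.png")
a=cv2.resize(im[120:200,310:400],None,fx=6,fy=6,interpolation=cv2.INTER_CUBIC)
b=cv2.resize(im[215:300,270:340],None,fx=6,fy=6,interpolation=cv2.INTER_CUBIC)
s=cv2.imread("pics/scene0.png")[125:200,200:290]; s=cv2.resize(s,None,fx=6,fy=6,interpolation=cv2.INTER_CUBIC)
cv2.imwrite("pics/w2a.png",a);cv2.imwrite("pics/w2b.png",b);cv2.imwrite("pics/s0a.png",s)
E
```

```text
(no output)
```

View pics/w2a.png

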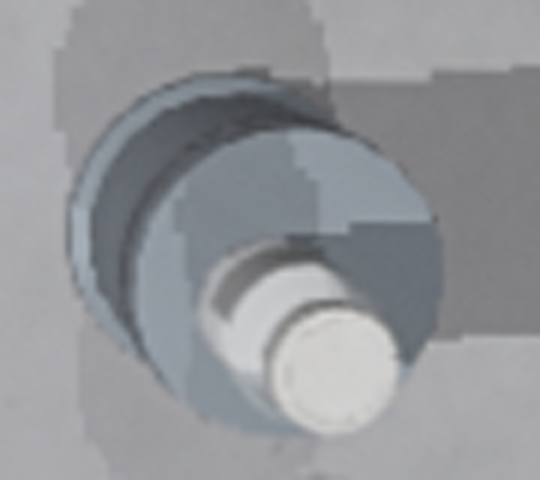

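View pics/w2b.png

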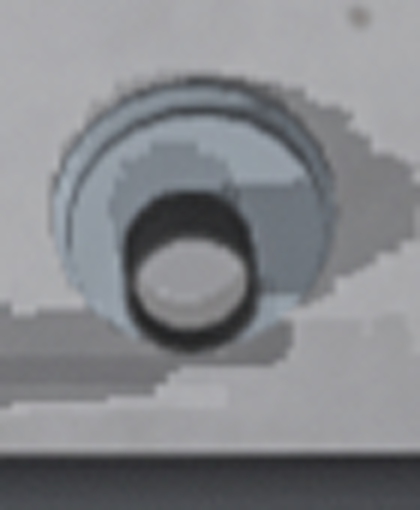

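View pics/s0a.png

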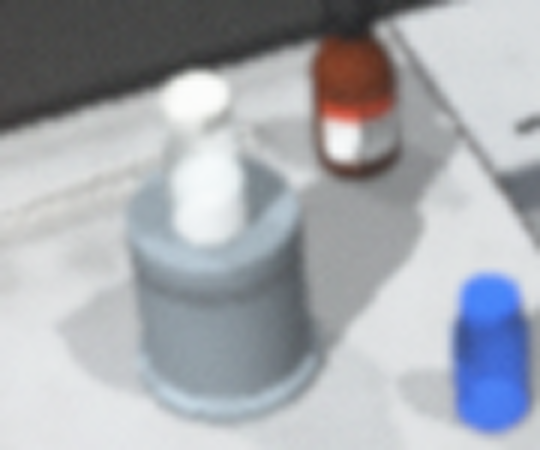

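```bash
cat >> m.py <<'E'
def hand(c,off,s,pts,z,r):
    P=np.array([onz(c,((p[0]+.5)/s-.5+off[0],(p[1]+.5)/s-.5+off[1]),z)[:2] for p in pts])
    x=least_squares(lambda q:np.linalg.norm(P-q,axis=1)-r,P.mean(0)).x
    return x.round(4),((np.linalg.norm(P-x,axis=1)-r)*1000).round(1)
def pt(c,off,s,p,z): return onz(c,((p[0]+.5)/s-.5+off[0],(p[1]+.5)/s-.5+off[1]),z).round(4)
E
python3 - <<'E'
from m import *
import pickle
c,im=pickle.load(open("w2.pkl","rb"))
print("tall",hand(c,(310,120),6,[(136,285),(295,130),(441,280),(410,195),(165,370),(190,410)],.072,.03))
print("cap",hand(c,(310,120),6,[(272,368),(402,368),(337,304),(337,434)],.129,.011), pt(c,(310,120),6,(337,368),.129))
print("low",hand(c,(270,215),6,[(70,235),(195,112),(330,215),(295,155),(110,160)],.015,.03))
print("lens",hand(c,(270,215),6,[(127,275),(258,275),(190,353)],.04,.015),pt(c,(270,215),6,(192,286),.04))
s=camera_info("scene")
print("scene cap",pt(s,(200,125),6,(197,98),.129))
print("scene tall",hand(s,(200,125),6,[(127,215),(300,210),(215,270),(150,247),(270,254)],.072,.03))
E
```

```text
tall (array([ 0.6927, -0.1316]), array([-0.6, -0.1, -1. , -1.9, -2. , -0.3]))
cap (array([ 0.6879, -0.1344]), array([-0.2, -0.2, -0.1, -0.1])) [ 0.6878 -0.1341  0.129 ]
low (array([ 0.6375, -0.2642]), array([ 0.6,  1.2,  0.3, -0.6, -1.1]))
lens (array([ 0.6337, -0.2662]), array([0.1, 0.1, 0. ])) [ 0.6336 -0.2647  0.04  ]
scene cap [ 0.6883 -0.1369  0.129 ]
scene tall (array([ 0.6957, -0.1321]), array([ 0.6, -0.9,  0.6, -1.5,  0.5]))
```

{"fn": "carry_out", "kwargs": {"commands": [{"tx": -0.05, "ty": -0.01, "tz": 0.0, "rx": 0.0, "ry": 0.0, "rz": 0.0, "jaw": 1.0}, {"tx": -0.1, "ty": -0.03, "tz": 0.0, "rx": 0.0, "ry": 0.0, "rz": 0.0, "jaw": 1.0}, {"tx": -0.1, "ty": -0.03, "tz": 0.0, "rx": 0.0, "ry": 0.0, "rz": 0.0, "jaw": 1.0}, {"tx": -0.1, "ty": -0.03, "tz": 0.0, "rx": 0.0, "ry": 0.0, "rz": 0.0, "jaw": 1.0}], "grip_force": 15}}

```text
time: 4.12
position: [0.5706, -0.2384, 0.3048]
tool_rot: [2.222, 2.217, 0.004]
ft_force: [-0.6, -0.6, 0.3]
grip_width: 1.001
```

```bash
python3 - <<'E'
from h import *
import pickle
st=ctrl.get_state(); print(st['position'],st['tool_rot'],st['joint_positions'].round(2))
c=camera_info("wrist"); im=get_image("wrist"); save("wrist3",im); pickle.dump((c,im),open("w3.pkl","wb"))
im=cv2.imread("pics/wrist3.png")
cv2.imwrite("pics/w3a.png",cv2.resize(im[150:270,180:310],None,fx=5,fy=5,interpolation=cv2.INTER_CUBIC))
im=cv2.imread("pics/side0.png");cv2.imwrite("pics/s0post.png",cv2.resize(im[185:265,300:380],None,fx=7,fy=7,interpolation=cv2.INTER_CUBIC))
E
```

```text
[ 0.5705796  -0.23836785  0.30484286] [2.22162133 2.21694781 0.00372218] [-0.19  0.26  0.67  1.43 -0.16  1.51  0.47]
```

View pics/wrist3.png

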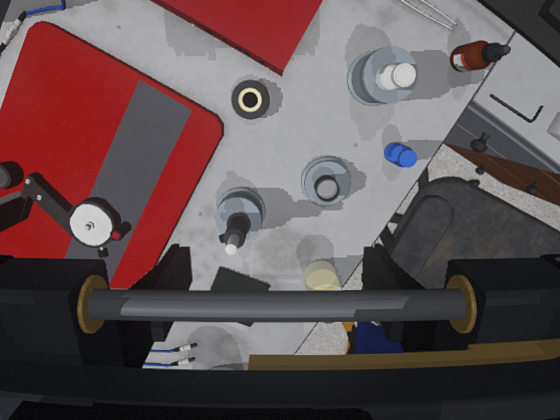

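View pics/w3a.png

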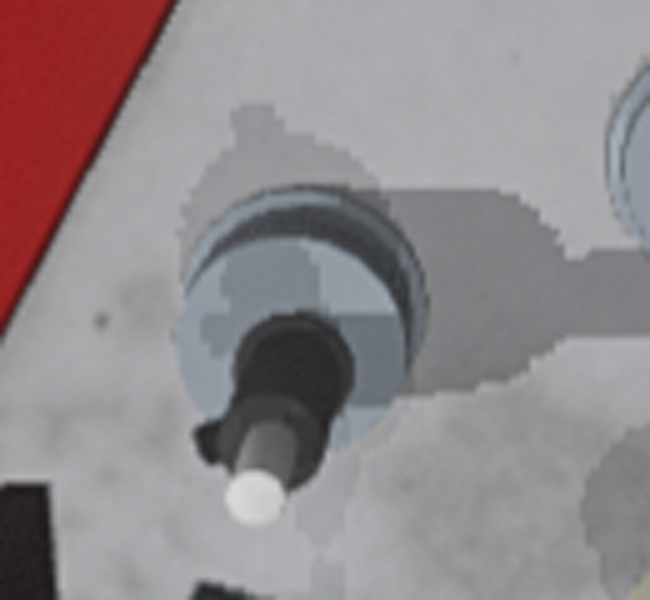

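View pics/s0post.png

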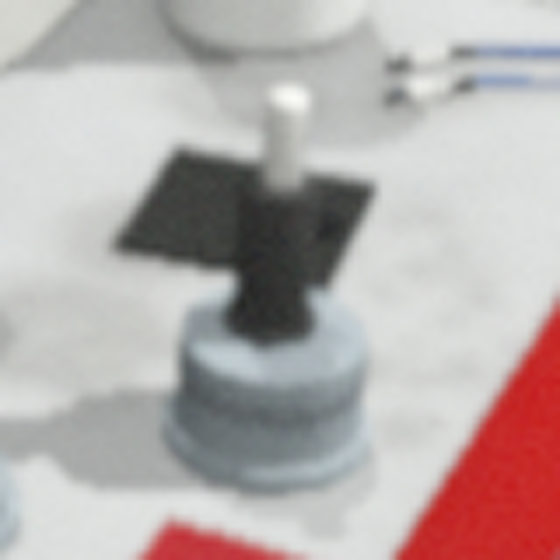

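```bash
python3 - <<'E'
from m import *
import pickle
c,im=pickle.load(open("w3.pkl","rb")); o=(180,150)
print("mid",hand(c,o,5,[(177,330),(300,237),(408,330),(385,280),(190,385),(205,275)],.04,.03))
t=pt(c,o,5,(255,497),.122);b=pt(c,o,5,(274,435),.092);print("posttop",t,"barreltop",b)
for p in [(195,440),(208,442),(205,458)]:
    k=pt(c,o,5,p,.074); v=(k-b)[:2]; print("screw",k,np.linalg.norm(v).round(4),np.degrees(np.arctan2(v[1],v[0])).round(1))
s=camera_info("scene")
P=np.array([pt(s,(170,110),2.4,p,.004) for p in [(357,443),(420,525),(326,585),(265,493)]]);print("pad",P[:,:2],P.mean(0)); e=P[1]-P[0]; print([np.linalg.norm(P[i]-P[(i+1)%4]).round(4) for i in range(4)],np.degrees(np.arctan2(e[1],e[0])))
# pad far edge corners in w3: (220,268),(270,290)
print(onz(c,(221,268),.004),onz(c,(270,291),.004))
# beaker location
print("beaker",onz(s,(332,262),.0))
sd=camera_info("side"); print("side posttop",tri(ray(s,(252,241)),ray(sd,((288+.5)/7-.5+300,(97.5)/7-.5+185))))
E
```

```text
mid (array([ 0.5217, -0.3056]), array([ 0.4, -0.1, -0.6, -0.2, -1. , -0.2]))
posttop [ 0.5212 -0.3103  0.122 ] barreltop [ 0.522  -0.3081  0.092 ]
screw [ 0.5007 -0.3166  0.074 ] 0.0229 -158.2
screw [ 0.5038 -0.3171  0.074 ] 0.0203 -153.7
screw [ 0.5029 -0.3212  0.074 ] 0.0232 -145.6
pad [[ 0.56   -0.4239]
 [ 0.5301 -0.4944]
 [ 0.4564 -0.4647]
 [ 0.4881 -0.3918]] [ 0.50865 -0.4437   0.004  ]
[np.float64(0.0766), np.float64(0.0795), np.float64(0.0795), np.float64(0.0787)] -112.98245519638853
[ 0.48943103 -0.39210791  0.004     ] [ 0.56017519 -0.43002292  0.004     ]
beaker [ 0.63502428 -0.40670245  0.        ]
side posttop (array([ 0.52164707, -0.31482206,  0.11976944]), np.float64(0.001315669391477864))
```

{"fn": "carry_out", "kwargs": {"commands": [{"tx": -0.009, "ty": 0.021, "tz": 0.0, "rx": 0.0, "ry": 0.0, "rz": 0.18, "jaw": 1.0}, {"tx": -0.019, "ty": 0.042, "tz": 0.0, "rx": 0.0, "ry": 0.0, "rz": 0.36, "jaw": 1.0}, {"tx": -0.028, "ty": 0.063, "tz": 0.0, "rx": 0.0, "ry": 0.0, "rz": 0.54, "jaw": 1.0}, {"tx": -0.028, "ty": 0.063, "tz": 0.03, "rx": 0.0, "ry": 0.0, "rz": 0.72, "jaw": 1.0}, {"tx": -0.028, "ty": 0.063, "tz": 0.07, "rx": 0.0, "ry": 0.0, "rz": 0.9, "jaw": 1.0}, {"tx": -0.028, "ty": 0.063, "tz": 0.12, "rx": 0.0, "ry": 0.0, "rz": 1.1, "jaw": 1.0}, {"tx": -0.028, "ty": 0.063, "tz": 0.14, "rx": 0.0, "ry": 0.0, "rz": 1.1, "jaw": 1.0}, {"tx": -0.028, "ty": 0.063, "tz": 0.14, "rx": 0.0, "ry": 0.0, "rz": 1.1, "jaw": 1.0}, {"tx": -0.028, "ty": 0.063, "tz": 0.14, "rx": 0.0, "ry": 0.0, "rz": 1.1, "jaw": 1.0}, {"tx": -0.028, "ty": 0.063, "tz": 0.14, "rx": 0.0, "ry": 0.0, "rz": 1.1, "jaw": 1.0}], "grip_force": 15}}

```text
time: 5.42
position: [0.6337, -0.2663, 0.1649]
tool_rot: [3.053, 0.732, 0.005]
ft_force: [-0.2, -0.9, -0.5]
grip_width: 1.001
```

```bash
cat > s.py <<'E'
from h import *
import sys
# print state and, for targets, shift in tool axes
st=ctrl.get_state(); p=st['position']; R=Rot.from_rotvec(st['tool_rot']).as_matrix()
print(round(st['time'],2),p.round(4),"jaw az",np.degrees(np.arctan2(R[1,1],R[0,1])).round(1),"zdown",R[:,2].round(3),st['joint_positions'].round(2),st['ft_force'].round(1),round(st['grip_width']*87,1))
v=[float(a) for a in sys.argv[1:]]
for i in range(0,len(v),3): print("to",v[i:i+3],(R.T@(np.array(v[i:i+3])-p)).round(4))
E
python3 s.py .634 -.2655 .018; python3 - <<'E'
from h import *
import pickle
c=camera_info("wrist"); im=get_image("wrist"); save("wrist4",im); pickle.dump((c,im),open("w4.pkl","wb"))
print(proj(c,[(.634,-.2655,.04),(.634,-.2655,.015)]))
s=camera_info("scene"); d=camera_info("side"); print("bottle top",tri(ray(s,(431,322)),ray(d,(339,118))), onz(s,(400,412),0))
E
```

```text
5.42 [ 0.6337 -0.2663  0.1649] jaw az -63.0 zdown [ 0.003 -0.001 -1.   ] [-0.21  0.53  0.81  1.45 -0.39  1.32 -0.47] [-0.2 -0.9 -0.5] 87.1
to [0.634, -0.2655, 0.018] [ 0.0002 -0.0009  0.1469]
[[275.86555775 196.68138855]
 [275.85489918 189.47828341]]
bottle top (array([ 0.4922441 , -0.61013066,  0.20966846]), np.float64(0.00821642107340699)) [ 0.46373928 -0.62664233  0.        ]
```

View pics/wrist4.png

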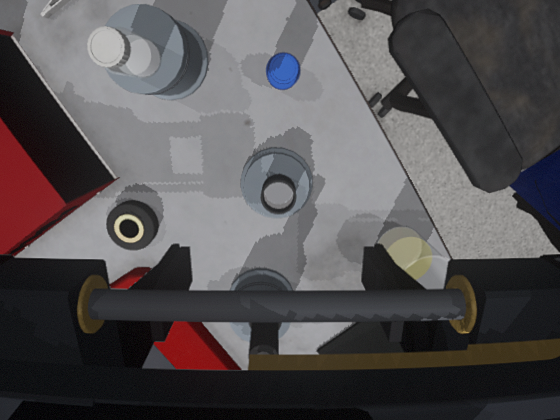

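{"fn": "carry_out", "kwargs": {"commands": [{"tx": 0.0, "ty": 0.0, "tz": 0.05, "rx": 0.0, "ry": 0.0, "rz": 0.0, "jaw": 0.7}, {"tx": 0.0, "ty": 0.0, "tz": 0.1, "rx": 0.0, "ry": 0.0, "rz": 0.0, "jaw": 0.7}, {"tx": 0.0, "ty": 0.0, "tz": 0.125, "rx": 0.0, "ry": 0.0, "rz": 0.0, "jaw": 0.7}, {"tx": 0.0, "ty": 0.0, "tz": 0.14, "rx": 0.0, "ry": 0.0, "rz": 0.0, "jaw": 0.7}, {"tx": 0.0, "ty": 0.0, "tz": 0.14, "rx": 0.0, "ry": 0.0, "rz": 0.0, "jaw": 0.7}, {"tx": 0.0, "ty": 0.0, "tz": 0.14, "rx": 0.0, "ry": 0.0, "rz": 0.0, "jaw": 0.7}], "grip_force": 10}}

```text
time: 6.22
position: [0.6337, -0.2663, 0.0243]
tool_rot: [3.054, 0.731, 0.004]
ft_force: [0.6, -0.8, 0.6]
grip_width: 0.701
```

```bash
python3 s.py .634 -.2655 .018; python3 - <<'E'
from h import *
save("side1",get_image("side")); im=get_image("wrist"); save("wrist5",im)
im=cv2.imread("pics/side1.png");cv2.imwrite("pics/side1c.png",cv2.resize(im[150:290,220:360],None,fx=4,fy=4,interpolation=cv2.INTER_CUBIC))
E
```

```text
6.22 [ 0.6337 -0.2663  0.0243] jaw az -63.1 zdown [ 0.003 -0.001 -1.   ] [-0.17  0.65  0.74  1.57 -0.48  1.1  -0.41] [ 0.6 -0.8  0.6] 61.0
to [0.634, -0.2655, 0.018] [ 0.0006 -0.0006  0.0063]
```

View pics/side1c.png

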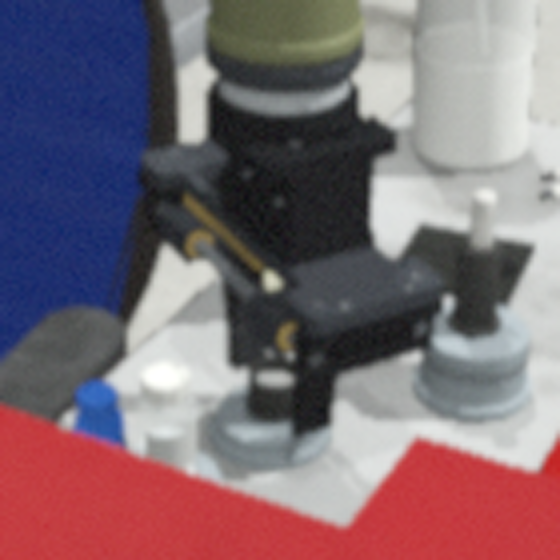

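View pics/wrist5.png

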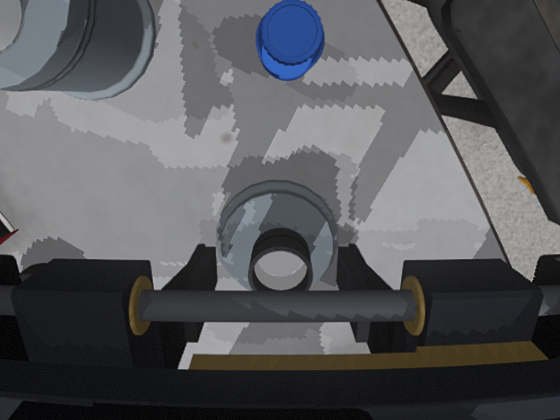

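{"fn": "carry_out", "kwargs": {"commands": [{"tx": 0.0005, "ty": -0.0005, "tz": 0.006, "rx": 0.0, "ry": 0.0, "rz": 0.0, "jaw": 0.7}, {"tx": 0.0005, "ty": -0.0005, "tz": 0.006, "rx": 0.0, "ry": 0.0, "rz": 0.0, "jaw": 0.7}, {"tx": 0.0005, "ty": -0.0005, "tz": 0.006, "rx": 0.0, "ry": 0.0, "rz": 0.0, "jaw": 0.25}, {"tx": 0.0005, "ty": -0.0005, "tz": 0.006, "rx": 0.0, "ry": 0.0, "rz": 0.0, "jaw": 0.25}, {"tx": 0.0005, "ty": -0.0005, "tz": 0.006, "rx": 0.0, "ry": 0.0, "rz": 0.0, "jaw": 0.25}, {"tx": 0.0005, "ty": -0.0005, "tz": 0.006, "rx": 0.0, "ry": 0.0, "rz": 0.0, "jaw": 0.25}, {"tx": 0.0005, "ty": -0.0005, "tz": 0.006, "rx": 0.0, "ry": 0.0, "rz": 0.0, "jaw": 0.25}, {"tx": 0.0005, "ty": -0.0005, "tz": 0.006, "rx": 0.0, "ry": 0.0, "rz": 0.0, "jaw": 0.25}], "grip_force": 10}}

```text
time: 7.32
position: [0.6329, -0.265, 0.0166]
tool_rot: [3.055, 0.731, 0.0]
ft_force: [0.6, -1.6, 0.7]
grip_width: 0.343
```

{"fn": "carry_out", "kwargs": {"commands": [{"tx": 0.0, "ty": 0.0, "tz": -0.03, "rx": 0.0, "ry": 0.0, "rz": 0.0, "jaw": 0.25}, {"tx": 0.0, "ty": 0.0, "tz": -0.085, "rx": 0.0, "ry": 0.0, "rz": 0.0, "jaw": 0.25}, {"tx": 0.0, "ty": 0.0, "tz": -0.14, "rx": 0.0, "ry": 0.0, "rz": 0.0, "jaw": 0.25}, {"tx": 0.0, "ty": 0.0, "tz": -0.2, "rx": 0.0, "ry": 0.0, "rz": 0.0, "jaw": 0.25}, {"tx": 0.0, "ty": 0.0, "tz": -0.255, "rx": 0.0, "ry": 0.0, "rz": 0.0, "jaw": 0.25}, {"tx": 0.0, "ty": 0.0, "tz": -0.285, "rx": 0.0, "ry": 0.0, "rz": 0.0, "jaw": 0.25}, {"tx": -0.04, "ty": 0.02, "tz": -0.285, "rx": 0.0, "ry": 0.0, "rz": 0.0, "jaw": 0.25}, {"tx": -0.09, "ty": 0.048, "tz": -0.285, "rx": 0.0, "ry": 0.0, "rz": 0.0, "jaw": 0.25}, {"tx": -0.14, "ty": 0.075, "tz": -0.285, "rx": 0.0, "ry": 0.0, "rz": 0.0, "jaw": 0.25}, {"tx": -0.192, "ty": 0.103, "tz": -0.285, "rx": 0.0, "ry": 0.0, "rz": 0.0, "jaw": 0.25}, {"tx": -0.192, "ty": 0.103, "tz": -0.285, "rx": 0.0, "ry": 0.0, "rz": 0.0, "jaw": 0.25}, {"tx": -0.192, "ty": 0.103, "tz": -0.285, "rx": 0.0, "ry": 0.0, "rz": 0.0, "jaw": 0.25}], "grip_force": 10}}

```text
time: 8.82
position: [0.5084, -0.4435, 0.3014]
tool_rot: [-3.055, -0.73, -0.001]
ft_force: [0.8, -0.6, -1.3]
grip_width: 0.346
```

```bash
python3 s.py .509 -.443 .0066; python3 - <<'E'
from h import *
import pickle
c=camera_info("wrist"); im=get_image("wrist"); save("wrist6",im); pickle.dump((c,im),open("w6.pkl","wb"))
E
```

```text
8.82 [ 0.5084 -0.4435  0.3014] jaw az -63.1 zdown [ 0.001  0.001 -1.   ] [ 0.07  0.46  0.9   1.28 -0.35  1.57 -0.18] [ 0.8 -0.6 -1.3] 30.1
to [0.509, -0.443, 0.0066] [0.0004 0.     0.2948]
```

View pics/wrist6.png

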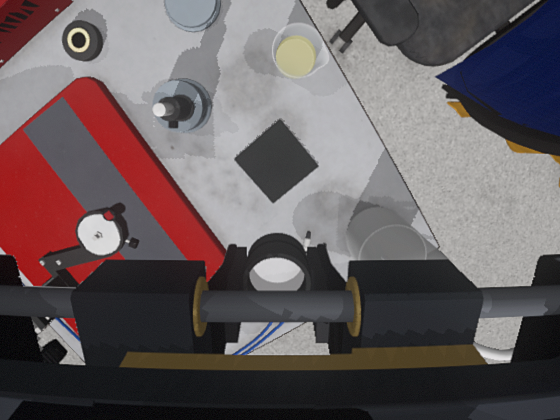

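```bash
python3 - <<'E'
from m import *
import pickle
c,im=pickle.load(open("w6.pkl","rb"))
q=[onz(c,p,.004)[:2].round(4) for p in [(280,119),(319,162),(273,203),(234,159)]]; print(q,np.mean(q,0))
# post barrel & screw check, mid riser
print("posttop",onz(c,(161,111),.122),"screw",onz(c,(183,126),.074),"barreltop",onz(c,(173,109),.092))
im=cv2.imread("pics/wrist6.png");cv2.imwrite("pics/w6c.png",cv2.resize(im[65:145,130:230],None,fx=6,fy=6,interpolation=cv2.INTER_CUBIC))
E
```

```text
[array([ 0.5598, -0.4218]), array([ 0.5338, -0.4924]), array([ 0.4566, -0.4638]), array([ 0.4871, -0.3913])] [ 0.509325 -0.442325]
posttop [ 0.52103721 -0.31396628  0.122     ] screw [ 0.50884937 -0.32869419  0.074     ] barreltop [ 0.52335619 -0.31621317  0.092     ]
```

View pics/w6c.png

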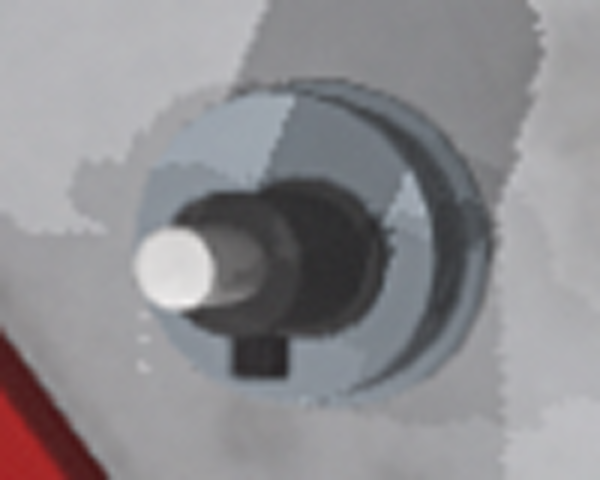

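{"fn": "carry_out", "kwargs": {"commands": [{"tx": 0.0, "ty": 0.0, "tz": 0.055, "rx": 0.0, "ry": 0.0, "rz": 0.0, "jaw": 0.25}, {"tx": 0.0, "ty": 0.0, "tz": 0.11, "rx": 0.0, "ry": 0.0, "rz": 0.0, "jaw": 0.25}, {"tx": 0.0, "ty": 0.0, "tz": 0.165, "rx": 0.0, "ry": 0.0, "rz": 0.0, "jaw": 0.25}, {"tx": 0.0, "ty": 0.0, "tz": 0.22, "rx": 0.0, "ry": 0.0, "rz": 0.0, "jaw": 0.25}, {"tx": 0.0, "ty": 0.0, "tz": 0.26, "rx": 0.0, "ry": 0.0, "rz": 0.0, "jaw": 0.25}, {"tx": 0.0, "ty": 0.0, "tz": 0.28, "rx": 0.0, "ry": 0.0, "rz": 0.0, "jaw": 0.25}, {"tx": 0.0, "ty": 0.0, "tz": 0.285, "rx": 0.0, "ry": 0.0, "rz": 0.0, "jaw": 0.25}, {"tx": 0.0, "ty": 0.0, "tz": 0.285, "rx": 0.0, "ry": 0.0, "rz": 0.0, "jaw": 0.25}], "grip_force": 10}}

```text
time: 9.88
position: [0.5094, -0.4442, 0.0179]
tool_rot: [3.054, 0.732, 0.002]
ft_force: [0.8, -0.6, 0.4]
grip_width: 0.344
```

{"fn": "carry_out", "kwargs": {"commands": [{"tx": 0.0, "ty": 0.0, "tz": 0.006, "rx": 0.0, "ry": 0.0, "rz": 0.0, "jaw": 0.25}, {"tx": 0.0, "ty": 0.0, "tz": 0.01, "rx": 0.0, "ry": 0.0, "rz": 0.0, "jaw": 0.25}, {"tx": 0.0, "ty": 0.0, "tz": 0.01, "rx": 0.0, "ry": 0.0, "rz": 0.0, "jaw": 0.25}, {"tx": 0.0, "ty": 0.0, "tz": 0.01, "rx": 0.0, "ry": 0.0, "rz": 0.0, "jaw": 0.25}], "grip_force": 10}}

```text
time: 10.38
position: [0.5084, -0.4438, 0.0067]
tool_rot: [3.055, 0.731, 0.0]
ft_force: [1.1, -0.5, -0.2]
grip_width: 0.342
```

{"fn": "carry_out", "kwargs": {"commands": [{"tx": 0.0, "ty": 0.0, "tz": 0.001, "rx": 0.0, "ry": 0.0, "rz": 0.0, "jaw": 0.25}, {"tx": 0.0, "ty": 0.0, "tz": 0.001, "rx": 0.0, "ry": 0.0, "rz": 0.0, "jaw": 0.25}, {"tx": 0.0, "ty": 0.0, "tz": 0.001, "rx": 0.0, "ry": 0.0, "rz": 0.0, "jaw": 0.5}, {"tx": 0.0, "ty": 0.0, "tz": 0.001, "rx": 0.0, "ry": 0.0, "rz": 0.0, "jaw": 0.6}, {"tx": 0.0, "ty": 0.0, "tz": 0.001, "rx": 0.0, "ry": 0.0, "rz": 0.0, "jaw": 0.6}, {"tx": 0.0, "ty": 0.0, "tz": 0.001, "rx": 0.0, "ry": 0.0, "rz": 0.0, "jaw": 0.6}, {"tx": 0.0, "ty": 0.0, "tz": -0.05, "rx": 0.0, "ry": 0.0, "rz": 0.0, "jaw": 0.6}, {"tx": 0.0, "ty": 0.0, "tz": -0.105, "rx": 0.0, "ry": 0.0, "rz": 0.0, "jaw": 0.7}, {"tx": 0.0, "ty": 0.0, "tz": -0.16, "rx": 0.0, "ry": 0.0, "rz": 0.0, "jaw": 0.7}, {"tx": 0.0, "ty": 0.0, "tz": -0.215, "rx": 0.0, "ry": 0.0, "rz": 0.0, "jaw": 0.7}, {"tx": 0.0, "ty": 0.0, "tz": -0.215, "rx": 0.0, "ry": 0.0, "rz": 0.0, "jaw": 0.7}], "grip_force": 10}}

```text
time: 11.75
position: [0.5097, -0.4462, 0.2273]
tool_rot: [3.048, 0.729, 0.009]
ft_force: [-0.5, -0.3, -0.6]
grip_width: 0.698
```

```bash
python3 s.py ; python3 - <<'E'
from m import *
import pickle
c=camera_info("wrist"); im=get_image("wrist"); save("wrist7",im); pickle.dump((c,im),open("w7.pkl","wb"))
im=cv2.imread("pics/wrist7.png");cv2.imwrite("pics/w7c.png",cv2.resize(im[0:110,90:220],None,fx=6,fy=6,interpolation=cv2.INTER_CUBIC)[:600,:790])
c,im=pickle.load(open("w6.pkl","rb"));o=(130,65)
print("mid",hand(c,o,6,[(138,210),(280,88),(435,240),(190,130),(160,330),(300,400)],.04,.03))
print("top",pt(c,o,6,(175,268),.122),"barrel",hand(c,o,6,[(175,262),(240,192),(235,333),(300,262)],.092,.0125),"screw",pt(c,o,6,(260,378),.074), "foot",hand(c,o,6,[(388,258),(360,200),(360,318),(300,178)],.04,.0155))
E
```

```text
11.75 [ 0.5097 -0.4462  0.2273] jaw az -63.1 zdown [ 0.007 -0.006 -1.   ] [ 0.06  0.48  0.88  1.4  -0.37  1.42 -0.16] [-0.5 -0.3 -0.6] 60.8
mid (array([ 0.5208, -0.3066]), array([-0.1,  0.3, -0.6, -1.3,  0.3, -0.9]))
top [ 0.5216 -0.3114  0.122 ] barrel (array([ 0.5221, -0.3124]), array([-1.6, -0.6, -0.7, -1.6])) screw [ 0.5024 -0.3194  0.074 ] foot (array([ 0.5212, -0.3111]), array([ 0.3, -0.1, -0.4, -0.3]))
```

View pics/wrist7.png

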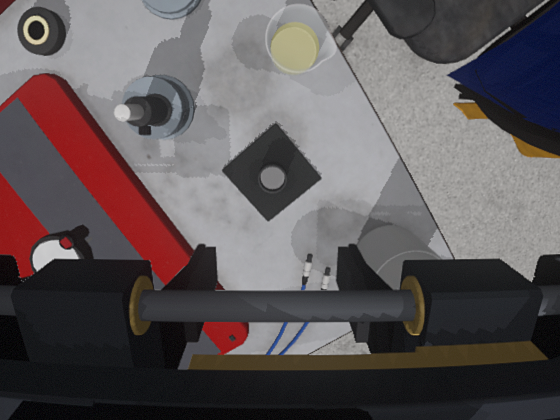

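{"fn": "carry_out", "kwargs": {"commands": [{"tx": 0.024, "ty": -0.038, "tz": 0.0, "rx": 0.0, "ry": 0.0, "rz": 0.0, "jaw": 0.7}, {"tx": 0.048, "ty": -0.076, "tz": 0.0, "rx": 0.0, "ry": 0.0, "rz": 0.0, "jaw": 0.7}, {"tx": 0.072, "ty": -0.115, "tz": 0.0, "rx": 0.0, "ry": 0.0, "rz": 0.0, "jaw": 0.7}, {"tx": 0.072, "ty": -0.115, "tz": 0.04, "rx": 0.0, "ry": 0.0, "rz": 0.0, "jaw": 0.7}, {"tx": 0.072, "ty": -0.115, "tz": 0.08, "rx": 0.0, "ry": 0.0, "rz": 0.0, "jaw": 0.7}, {"tx": 0.072, "ty": -0.115, "tz": 0.08, "rx": 0.0, "ry": 0.0, "rz": 0.0, "jaw": 0.7}, {"tx": 0.072, "ty": -0.115, "tz": 0.08, "rx": 0.0, "ry": 0.0, "rz": 0.0, "jaw": 0.7}], "grip_force": 20}}

```text
time: 12.68
position: [0.5205, -0.3091, 0.1422]
tool_rot: [3.055, 0.73, 0.0]
ft_force: [-0.0, -0.1, -0.0]
grip_width: 0.7
```

```bash
python3 s.py .5213 -.311 .06; python3 - <<'E'
from m import *
import pickle
c=camera_info("wrist"); im=get_image("wrist"); save("wrist8",im); pickle.dump((c,im),open("w8.pkl","wb"))
E
```

```text
12.68 [ 0.5205 -0.3091  0.1422] jaw az -63.1 zdown [ 0.    -0.001 -1.   ] [-0.22  0.37  0.88  1.7  -0.3   1.22 -0.37] [-0.  -0.1 -0. ] 60.9
to [0.5213, -0.311, 0.06] [-0.0002  0.002   0.0822]
```

View pics/wrist8.png

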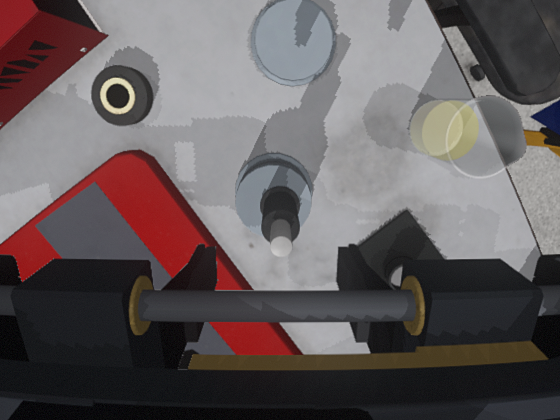

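{"fn": "carry_out", "kwargs": {"commands": [{"tx": 0.0, "ty": 0.002, "tz": 0.03, "rx": 0.0, "ry": 0.0, "rz": 0.0, "jaw": 0.7}, {"tx": 0.0, "ty": 0.002, "tz": 0.06, "rx": 0.0, "ry": 0.0, "rz": 0.0, "jaw": 0.7}, {"tx": 0.0, "ty": 0.002, "tz": 0.081, "rx": 0.0, "ry": 0.0, "rz": 0.0, "jaw": 0.7}, {"tx": 0.0, "ty": 0.002, "tz": 0.081, "rx": 0.0, "ry": 0.0, "rz": 0.0, "jaw": 0.7}, {"tx": 0.0, "ty": 0.002, "tz": 0.081, "rx": 0.0, "ry": 0.0, "rz": 0.0, "jaw": 0.5}, {"tx": 0.0, "ty": 0.002, "tz": 0.081, "rx": 0.0, "ry": 0.0, "rz": 0.0, "jaw": 0.35}, {"tx": 0.0, "ty": 0.002, "tz": 0.081, "rx": 0.0, "ry": 0.0, "rz": 0.0, "jaw": 0.2}, {"tx": 0.0, "ty": 0.002, "tz": 0.081, "rx": 0.0, "ry": 0.0, "rz": 0.0, "jaw": 0.2}, {"tx": 0.0, "ty": 0.002, "tz": 0.081, "rx": 0.0, "ry": 0.0, "rz": 0.0, "jaw": 0.2}, {"tx": 0.0, "ty": 0.002, "tz": 0.081, "rx": 0.0, "ry": 0.0, "rz": 0.0, "jaw": 0.2}], "grip_force": 20}}

```text
time: 13.98
position: [0.5216, -0.3105, 0.0608]
tool_rot: [3.055, 0.731, 0.001]
ft_force: [-0.1, 0.3, 1.7]
grip_width: 0.28
```

```bash
python3 s.py ; python3 - <<'E'
from m import *
import pickle
c,im=pickle.load(open("w8.pkl","rb"))
im=cv2.imread("pics/wrist8.png");cv2.imwrite("pics/w8c.png",cv2.resize(im[0:100,235:350],None,fx=6,fy=6,interpolation=cv2.INTER_CUBIC))
save("side2",get_image("side"))
im=cv2.imread("pics/side2.png");cv2.imwrite("pics/side2c.png",cv2.resize(im[150:290,260:400],None,fx=4,fy=4,interpolation=cv2.INTER_CUBIC))
E
```

```text
13.97 [ 0.5216 -0.3105  0.0608] jaw az -63.1 zdown [ 0.001 -0.    -1.   ] [-0.17  0.46  0.83  1.77 -0.38  1.08 -0.31] [-0.1  0.3  1.7] 24.4
```

View pics/w8c.png

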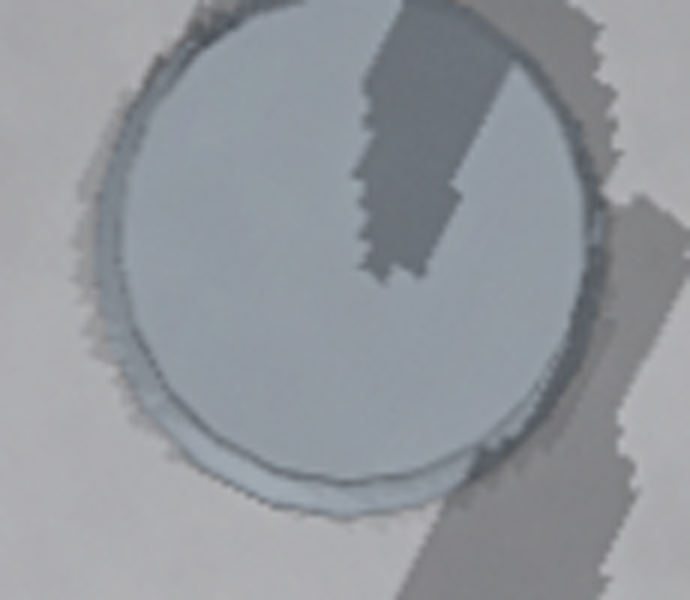

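View pics/side2c.png

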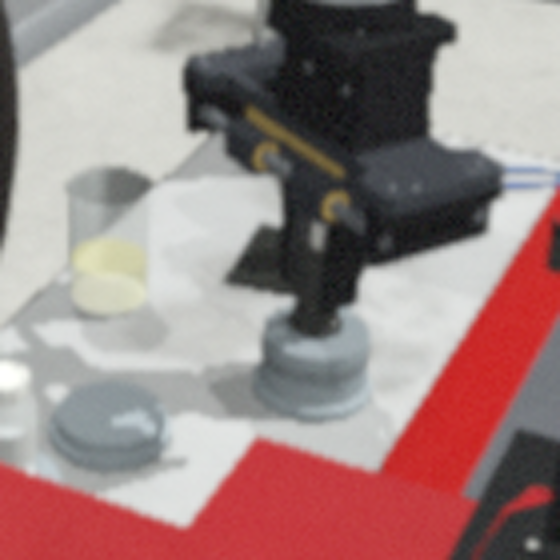

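```bash
python3 - <<'E'
from m import *
import pickle
c,im=pickle.load(open("w8.pkl","rb"))
x=hand(c,(235,0),6,[(122,230),(588,240),(350,480),(200,415),(500,440),(560,130),(150,110)],.015,.03); print(x)
E
python3 s.py .6373 -.2635 .3
```

```text
(array([ 0.6367, -0.2647]), array([-0.4, -0.4, -0.5, -0.8,  0.9, -1. ,  0.2]))
14.03 [ 0.5216 -0.3105  0.0608] jaw az -63.1 zdown [ 0.001 -0.    -1.   ] [-0.17  0.46  0.83  1.77 -0.38  1.08 -0.31] [0.5 0.2 1.3] 24.3
to [0.6373, -0.2635, 0.3] [ 0.1246  0.0105 -0.2391]
```

{"fn": "carry_out", "kwargs": {"commands": [{"tx": 0.0, "ty": 0.0, "tz": -0.03, "rx": 0.0, "ry": 0.0, "rz": 0.0, "jaw": 0.2}, {"tx": 0.0, "ty": 0.0, "tz": -0.08, "rx": 0.0, "ry": 0.0, "rz": 0.0, "jaw": 0.2}, {"tx": 0.0, "ty": 0.0, "tz": -0.135, "rx": 0.0, "ry": 0.0, "rz": 0.0, "jaw": 0.2}, {"tx": 0.0, "ty": 0.0, "tz": -0.19, "rx": 0.0, "ry": 0.0, "rz": 0.0, "jaw": 0.2}, {"tx": 0.0, "ty": 0.0, "tz": -0.24, "rx": 0.0, "ry": 0.0, "rz": 0.0, "jaw": 0.2}, {"tx": 0.03, "ty": 0.003, "tz": -0.24, "rx": 0.0, "ry": 0.0, "rz": 0.0, "jaw": 0.2}, {"tx": 0.07, "ty": 0.006, "tz": -0.24, "rx": 0.0, "ry": 0.0, "rz": 0.0, "jaw": 0.2}, {"tx": 0.11, "ty": 0.009, "tz": -0.24, "rx": 0.0, "ry": 0.0, "rz": 0.0, "jaw": 0.2}, {"tx": 0.125, "ty": 0.011, "tz": -0.24, "rx": 0.0, "ry": 0.0, "rz": 0.0, "jaw": 0.2}, {"tx": 0.125, "ty": 0.011, "tz": -0.24, "rx": 0.0, "ry": 0.0, "rz": 0.0, "jaw": 0.2}, {"tx": 0.125, "ty": 0.011, "tz": -0.24, "rx": 0.0, "ry": 0.0, "rz": 0.0, "jaw": 0.2}], "grip_force": 20}}

```text
time: 15.4
position: [0.6361, -0.2654, 0.3008]
tool_rot: [3.056, 0.727, -0.001]
ft_force: [1.1, -1.3, -1.2]
grip_width: 0.28
```

```bash
python3 s.py .637 -.264 .0358; python3 - <<'E'
from m import *
import pickle
c=camera_info("wrist"); im=get_image("wrist"); save("wrist9",im); pickle.dump((c,im),open("w9.pkl","wb"))
E
```

```text
15.4 [ 0.6361 -0.2654  0.3008] jaw az -63.2 zdown [-0.001 -0.001 -1.   ] [-0.21  0.48  0.86  1.24 -0.36  1.58 -0.51] [ 1.1 -1.3 -1.2] 24.3
to [0.637, -0.264, 0.0358] [ 0.0017 -0.0009  0.265 ]
```

View pics/wrist9.png

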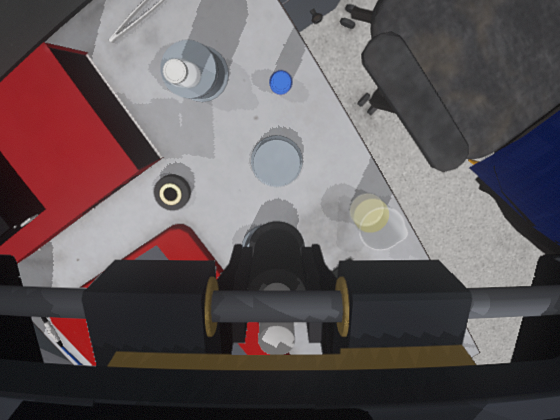

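{"fn": "carry_out", "kwargs": {"commands": [{"tx": 0.0, "ty": 0.0, "tz": 0.05, "rx": 0.0, "ry": 0.0, "rz": 0.0, "jaw": 0.2}, {"tx": 0.001, "ty": -0.001, "tz": 0.1, "rx": 0.0, "ry": 0.0, "rz": 0.0, "jaw": 0.2}, {"tx": 0.001, "ty": -0.001, "tz": 0.15, "rx": 0.0, "ry": 0.0, "rz": 0.0, "jaw": 0.2}, {"tx": 0.001, "ty": -0.001, "tz": 0.2, "rx": 0.0, "ry": 0.0, "rz": 0.0, "jaw": 0.2}, {"tx": 0.001, "ty": -0.001, "tz": 0.24, "rx": 0.0, "ry": 0.0, "rz": 0.0, "jaw": 0.2}, {"tx": 0.001, "ty": -0.001, "tz": 0.255, "rx": 0.0, "ry": 0.0, "rz": 0.0, "jaw": 0.2}, {"tx": 0.001, "ty": -0.001, "tz": 0.255, "rx": 0.0, "ry": 0.0, "rz": 0.0, "jaw": 0.2}, {"tx": 0.001, "ty": -0.001, "tz": 0.255, "rx": 0.0, "ry": 0.0, "rz": 0.0, "jaw": 0.2}], "grip_force": 20}}

```text
time: 16.45
position: [0.6394, -0.2633, 0.048]
tool_rot: [3.053, 0.73, 0.005]
ft_force: [-0.2, -0.2, -0.9]
grip_width: 0.281
```

```bash
python3 s.py .637 -.264 .0358
```

```text
16.45 [ 0.6394 -0.2633  0.048 ] jaw az -63.1 zdown [ 0.003 -0.001 -1.   ] [-0.19  0.64  0.77  1.55 -0.48  1.14 -0.43] [-0.2 -0.2 -0.9] 24.4
to [0.637, -0.264, 0.0358] [-0.0025 -0.0005  0.0122]
```

{"fn": "carry_out", "kwargs": {"commands": [{"tx": -0.001, "ty": 0.0, "tz": 0.005, "rx": 0.0, "ry": 0.0, "rz": 0.0, "jaw": 0.2}, {"tx": -0.002, "ty": 0.0, "tz": 0.01, "rx": 0.0, "ry": 0.0, "rz": 0.0, "jaw": 0.2}, {"tx": -0.002, "ty": 0.0, "tz": 0.01, "rx": 0.0, "ry": 0.0, "rz": 0.0, "jaw": 0.2}, {"tx": -0.002, "ty": 0.0, "tz": 0.01, "rx": 0.0, "ry": 0.0, "rz": 0.0, "jaw": 0.2}], "grip_force": 20}}

```text
time: 16.95
position: [0.6367, -0.2634, 0.0358]
tool_rot: [3.055, 0.731, 0.001]
ft_force: [0.3, -0.6, -0.6]
grip_width: 0.281
```

{"fn": "carry_out", "kwargs": {"commands": [{"tx": 0.0, "ty": 0.0, "tz": 0.001, "rx": 0.0, "ry": 0.0, "rz": 0.0, "jaw": 0.2}, {"tx": 0.0, "ty": 0.0, "tz": 0.001, "rx": 0.0, "ry": 0.0, "rz": 0.0, "jaw": 0.2}], "grip_force": 20}}

```text
time: 17.2
position: [0.6367, -0.2633, 0.0357]
tool_rot: [3.055, 0.731, 0.001]
ft_force: [-1.5, 0.3, 5.5]
grip_width: 0.281
```

Contact (5.5 N upward): the post stands on the low riser. Release and rise.

{"fn": "carry_out", "kwargs": {"commands": [{"tx": 0.0, "ty": 0.0, "tz": 0.0005, "rx": 0.0, "ry": 0.0, "rz": 0.0, "jaw": 0.35}, {"tx": 0.0, "ty": 0.0, "tz": 0.0, "rx": 0.0, "ry": 0.0, "rz": 0.0, "jaw": 0.5}, {"tx": 0.0, "ty": 0.0, "tz": 0.0, "rx": 0.0, "ry": 0.0, "rz": 0.0, "jaw": 0.6}, {"tx": 0.0, "ty": 0.0, "tz": 0.0, "rx": 0.0, "ry": 0.0, "rz": 0.0, "jaw": 0.6}, {"tx": 0.0, "ty": 0.0, "tz": -0.03, "rx": 0.0, "ry": 0.0, "rz": 0.0, "jaw": 0.6}, {"tx": 0.0, "ty": 0.0, "tz": -0.08, "rx": 0.0, "ry": 0.0, "rz": 0.0, "jaw": 0.6}, {"tx": 0.0, "ty": 0.0, "tz": -0.135, "rx": 0.0, "ry": 0.0, "rz": 0.0, "jaw": 0.6}, {"tx": 0.0, "ty": 0.0, "tz": -0.19, "rx": 0.0, "ry": 0.0, "rz": 0.0, "jaw": 0.6}, {"tx": 0.0, "ty": 0.0, "tz": -0.21, "rx": 0.0, "ry": 0.0, "rz": 0.0, "jaw": 0.6}, {"tx": 0.0, "ty": 0.0, "tz": -0.21, "rx": 0.0, "ry": 0.0, "rz": 0.0, "jaw": 0.6}, {"tx": 0.0, "ty": 0.0, "tz": -0.21, "rx": 0.0, "ry": 0.0, "rz": 0.0, "jaw": 0.6}], "grip_force": 10}}

```text
time: 18.58
position: [0.6357, -0.2624, 0.2421]
tool_rot: [-3.053, -0.731, 0.004]
ft_force: [-0.1, -0.3, -0.2]
grip_width: 0.6
```

```bash
python3 s.py .688 -.1345 .25; python3 - <<'E'
from m import *
import pickle
c=camera_info("wrist"); im=get_image("wrist"); save("wrist10",im); pickle.dump((c,im),open("w10.pkl","wb"))
E
```

```text
18.57 [ 0.6357 -0.2624  0.2421] jaw az -63.1 zdown [-0.003  0.001 -1.   ] [-0.23  0.5   0.85  1.34 -0.37  1.47 -0.5 ] [-0.1 -0.3 -0.2] 52.2
to [0.688, -0.1345, 0.25] [ 0.1046 -0.0904 -0.0079]
```

View pics/wrist10.png

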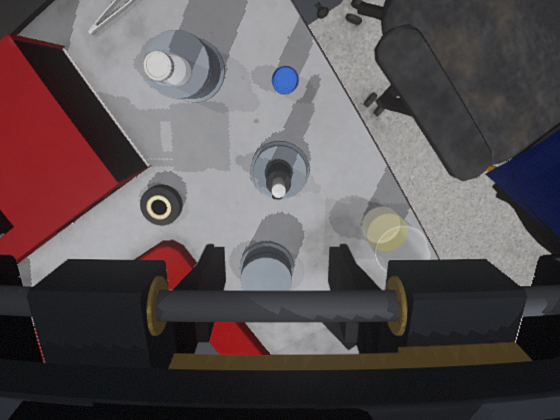

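{"fn": "carry_out", "kwargs": {"commands": [{"tx": 0.035, "ty": -0.03, "tz": -0.01, "rx": 0.0, "ry": 0.0, "rz": 0.0, "jaw": 0.6}, {"tx": 0.07, "ty": -0.06, "tz": -0.01, "rx": 0.0, "ry": 0.0, "rz": 0.0, "jaw": 0.6}, {"tx": 0.105, "ty": -0.09, "tz": -0.01, "rx": 0.0, "ry": 0.0, "rz": 0.0, "jaw": 0.6}, {"tx": 0.105, "ty": -0.09, "tz": 0.03, "rx": 0.0, "ry": 0.0, "rz": 0.0, "jaw": 0.6}, {"tx": 0.105, "ty": -0.09, "tz": 0.08, "rx": 0.0, "ry": 0.0, "rz": 0.0, "jaw": 0.6}, {"tx": 0.105, "ty": -0.09, "tz": 0.08, "rx": 0.0, "ry": 0.0, "rz": 0.0, "jaw": 0.6}, {"tx": 0.105, "ty": -0.09, "tz": 0.08, "rx": 0.0, "ry": 0.0, "rz": 0.0, "jaw": 0.6}], "grip_force": 10}}

```text
time: 19.5
position: [0.6896, -0.1357, 0.1654]
tool_rot: [3.055, 0.731, 0.001]
ft_force: [-0.3, -0.2, 2.0]
grip_width: 0.606
```

```bash
python3 s.py .688 -.1345 .08; python3 - <<'E'
from m import *
import pickle
c=camera_info("wrist"); im=get_image("wrist"); save("wrist11",im); pickle.dump((c,im),open("w11.pkl","wb"))
print(proj(c,(.688,-.1345,.129)))
E
```

```text
19.5 [ 0.6896 -0.1357  0.1654] jaw az -63.1 zdown [ 0.001 -0.    -1.   ] [-0.39  0.56  0.8   1.4  -0.4   1.34 -0.68] [-0.3 -0.2  2. ] 52.7
to [0.688, -0.1345, 0.08] [-0.0009 -0.0019  0.0854]
[[273.91668898 237.49631168]]
```

View pics/wrist11.png

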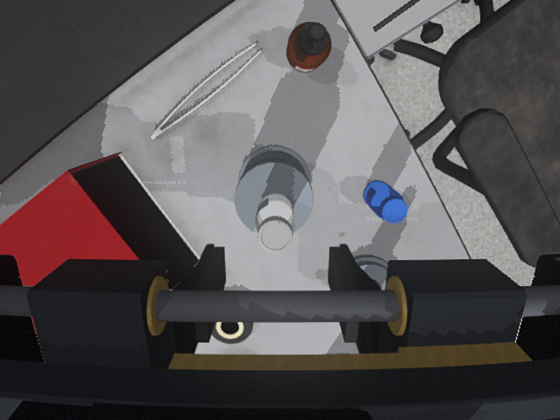

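{"fn": "carry_out", "kwargs": {"commands": [{"tx": -0.001, "ty": -0.0015, "tz": 0.03, "rx": 0.0, "ry": 0.0, "rz": 0.0, "jaw": 0.6}, {"tx": -0.001, "ty": -0.0015, "tz": 0.06, "rx": 0.0, "ry": 0.0, "rz": 0.0, "jaw": 0.6}, {"tx": -0.001, "ty": -0.0015, "tz": 0.084, "rx": 0.0, "ry": 0.0, "rz": 0.0, "jaw": 0.6}, {"tx": -0.001, "ty": -0.0015, "tz": 0.084, "rx": 0.0, "ry": 0.0, "rz": 0.0, "jaw": 0.6}, {"tx": -0.001, "ty": -0.0015, "tz": 0.084, "rx": 0.0, "ry": 0.0, "rz": 0.0, "jaw": 0.45}, {"tx": -0.001, "ty": -0.0015, "tz": 0.084, "rx": 0.0, "ry": 0.0, "rz": 0.0, "jaw": 0.35}, {"tx": -0.001, "ty": -0.0015, "tz": 0.084, "rx": 0.0, "ry": 0.0, "rz": 0.0, "jaw": 0.22}, {"tx": -0.001, "ty": -0.0015, "tz": 0.084, "rx": 0.0, "ry": 0.0, "rz": 0.0, "jaw": 0.22}, {"tx": -0.001, "ty": -0.0015, "tz": 0.084, "rx": 0.0, "ry": 0.0, "rz": 0.0, "jaw": 0.22}, {"tx": -0.001, "ty": -0.0015, "tz": 0.084, "rx": 0.0, "ry": 0.0, "rz": 0.0, "jaw": 0.22}], "grip_force": 10}}

```text
time: 20.8
position: [0.6882, -0.1346, 0.0815]
tool_rot: [3.055, 0.731, 0.002]
ft_force: [0.2, 0.5, 6.3]
grip_width: 0.302
```

```bash
python3 s.py .521 -.306 .3; python3 - <<'E'
from m import *
save("scene2",get_image("scene")); im=cv2.imread("pics/scene2.png");cv2.imwrite("pics/scene2c.png",cv2.resize(im[90:350,160:370],None,fx=2.3,fy=2.3,interpolation=cv2.INTER_CUBIC))
E
```

```text
20.8 [ 0.6882 -0.1346  0.0815] jaw az -63.1 zdown [ 0.001 -0.    -1.   ] [-0.38  0.62  0.77  1.49 -0.45  1.2  -0.65] [0.2 0.5 6.3] 26.3
to [0.521, -0.306, 0.3] [-0.2265  0.0772 -0.2188]
```

View pics/scene2c.png

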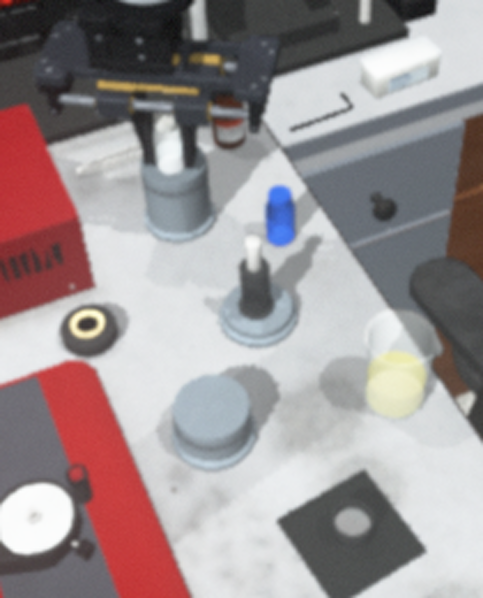

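{"fn": "carry_out", "kwargs": {"commands": [{"tx": 0.0, "ty": 0.0, "tz": -0.005, "rx": 0.0, "ry": 0.0, "rz": 0.0, "jaw": 0.22}, {"tx": 0.0, "ty": 0.0, "tz": -0.02, "rx": 0.0, "ry": 0.0, "rz": 0.0, "jaw": 0.22}, {"tx": 0.0, "ty": 0.0, "tz": -0.03, "rx": 0.0, "ry": 0.0, "rz": 0.0, "jaw": 0.22}, {"tx": 0.0, "ty": 0.0, "tz": -0.03, "rx": 0.0, "ry": 0.0, "rz": 0.0, "jaw": 0.22}], "grip_force": 10}}

```text
time: 21.35
position: [0.6885, -0.1348, 0.1121]
tool_rot: [3.055, 0.731, 0.004]
ft_force: [-0.1, -1.1, 0.2]
grip_width: 0.305
```

```bash
python3 s.py .521 -.306 .3; python3 - <<'E'
from m import *
save("wrist12",get_image("wrist"));save("scene3",get_image("scene")); im=cv2.imread("pics/scene3.png");cv2.imwrite("pics/scene3c.png",cv2.resize(im[80:210,160:300],None,fx=5,fy=5,interpolation=cv2.INTER_CUBIC)[:600])
E
```

```text
21.35 [ 0.6885 -0.1348  0.1121] jaw az -63.1 zdown [ 0.002 -0.    -1.   ] [-0.38  0.6   0.78  1.46 -0.43  1.25 -0.66] [-0.1 -1.1  0.2] 26.5
to [0.521, -0.306, 0.3] [-0.2265  0.0771 -0.1883]
```

View pics/scene3c.png

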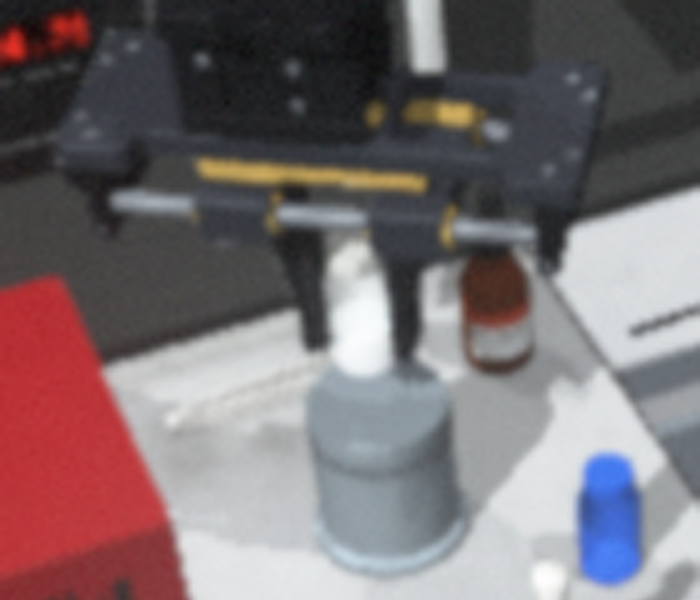

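View pics/wrist12.png

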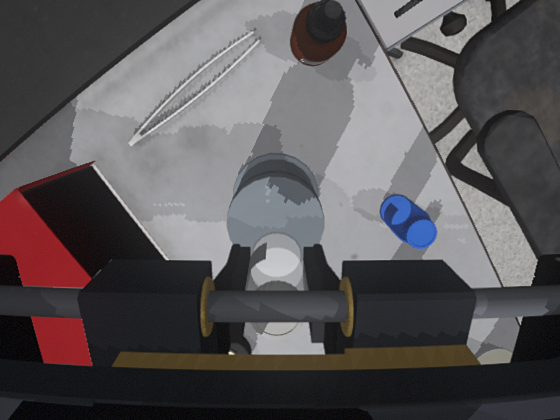

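{"fn": "carry_out", "kwargs": {"commands": [{"tx": 0.0, "ty": 0.0, "tz": -0.05, "rx": 0.0, "ry": 0.0, "rz": 0.0, "jaw": 0.22}, {"tx": 0.0, "ty": 0.0, "tz": -0.1, "rx": 0.0, "ry": 0.0, "rz": 0.0, "jaw": 0.22}, {"tx": 0.0, "ty": 0.0, "tz": -0.15, "rx": 0.0, "ry": 0.0, "rz": 0.0, "jaw": 0.22}, {"tx": 0.0, "ty": 0.0, "tz": -0.188, "rx": 0.0, "ry": 0.0, "rz": 0.0, "jaw": 0.22}, {"tx": -0.03, "ty": 0.01, "tz": -0.188, "rx": 0.0, "ry": 0.0, "rz": 0.0, "jaw": 0.22}, {"tx": -0.08, "ty": 0.027, "tz": -0.188, "rx": 0.0, "ry": 0.0, "rz": 0.0, "jaw": 0.22}, {"tx": -0.13, "ty": 0.044, "tz": -0.188, "rx": 0.0, "ry": 0.0, "rz": 0.0, "jaw": 0.22}, {"tx": -0.18, "ty": 0.061, "tz": -0.188, "rx": 0.0, "ry": 0.0, "rz": 0.0, "jaw": 0.22}, {"tx": -0.215, "ty": 0.073, "tz": -0.188, "rx": 0.0, "ry": 0.0, "rz": 0.0, "jaw": 0.22}, {"tx": -0.2265, "ty": 0.077, "tz": -0.188, "rx": 0.0, "ry": 0.0, "rz": 0.0, "jaw": 0.22}, {"tx": -0.2265, "ty": 0.077, "tz": -0.188, "rx": 0.0, "ry": 0.0, "rz": 0.0, "jaw": 0.22}, {"tx": -0.2265, "ty": 0.077, "tz": -0.188, "rx": 0.0, "ry": 0.0, "rz": 0.0, "jaw": 0.22}], "grip_force": 10}}

```text
time: 22.95
position: [0.5224, -0.3036, 0.2981]
tool_rot: [-3.053, -0.736, 0.0]
ft_force: [1.0, 0.2, -0.9]
grip_width: 0.305
```

```bash
python3 s.py .521 -.306 .0495; python3 - <<'E'
from m import *
import pickle
c=camera_info("wrist"); im=get_image("wrist"); save("wrist13",im); pickle.dump((c,im),open("w13.pkl","wb"))
im=cv2.imread("pics/wrist13.png");cv2.imwrite("pics/w13c.png",cv2.resize(im[130:230,225:335],None,fx=6,fy=6,interpolation=cv2.INTER_CUBIC))
E
```

```text
22.95 [ 0.5224 -0.3036  0.2981] jaw az -62.9 zdown [-0.     0.001 -1.   ] [-0.28  0.27  0.94  1.48 -0.22  1.5  -0.44] [ 1.   0.2 -0.9] 26.6
to [0.521, -0.306, 0.0495] [-0.0024  0.0017  0.2486]
```

View pics/wrist13.png

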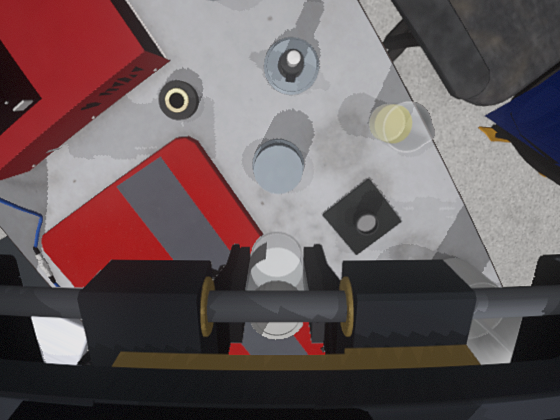

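View pics/w13c.png

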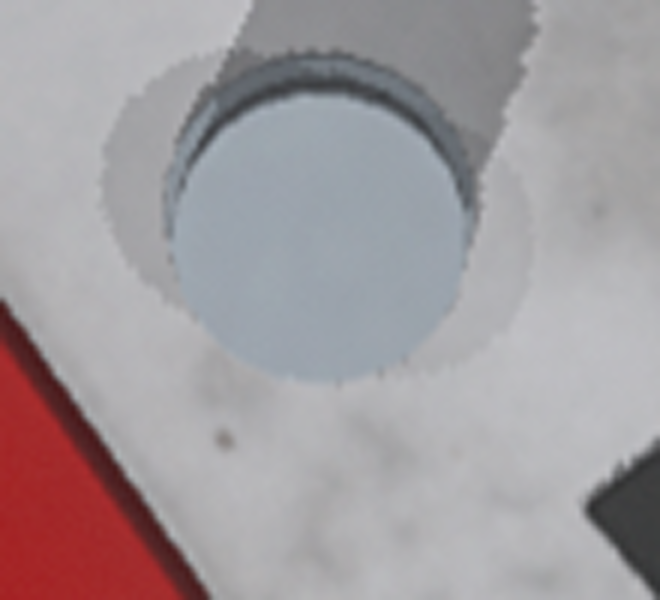

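```bash
python3 - <<'E'
from m import *
import pickle
c,im=pickle.load(open("w13.pkl","rb"))
print(hand(c,(225,130),6,[(172,235),(467,235),(320,93),(320,382),(200,320),(430,330),(230,125),(420,135)],.04,.03))
E
```

```text
(array([ 0.5207, -0.3055]), array([-0.4, -0.3, -0.5, -0.7, -0.8, -0.9, -0.8, -0.9]))
```

{"fn": "carry_out", "kwargs": {"commands": [{"tx": -0.001, "ty": 0.001, "tz": 0.05, "rx": 0.0, "ry": 0.0, "rz": 0.0, "jaw": 0.22}, {"tx": -0.001, "ty": 0.001, "tz": 0.1, "rx": 0.0, "ry": 0.0, "rz": 0.0, "jaw": 0.22}, {"tx": -0.001, "ty": 0.001, "tz": 0.15, "rx": 0.0, "ry": 0.0, "rz": 0.0, "jaw": 0.22}, {"tx": -0.001, "ty": 0.001, "tz": 0.19, "rx": 0.0, "ry": 0.0, "rz": 0.0, "jaw": 0.22}, {"tx": -0.001, "ty": 0.001, "tz": 0.22, "rx": 0.0, "ry": 0.0, "rz": 0.0, "jaw": 0.22}, {"tx": -0.001, "ty": 0.001, "tz": 0.235, "rx": 0.0, "ry": 0.0, "rz": 0.0, "jaw": 0.22}, {"tx": -0.001, "ty": 0.001, "tz": 0.235, "rx": 0.0, "ry": 0.0, "rz": 0.0, "jaw": 0.22}, {"tx": -0.001, "ty": 0.001, "tz": 0.235, "rx": 0.0, "ry": 0.0, "rz": 0.0, "jaw": 0.22}], "grip_force": 10}}

```text
time: 24.0
position: [0.5213, -0.3074, 0.0648]
tool_rot: [3.054, 0.732, 0.003]
ft_force: [-1.3, 0.2, 0.4]
grip_width: 0.307
```

```bash
python3 s.py .521 -.3065 .0495
```

```text
24.0 [ 0.5213 -0.3074  0.0648] jaw az -63.1 zdown [ 0.002 -0.001 -1.   ] [-0.19  0.46  0.85  1.77 -0.39  1.08 -0.31] [-1.3  0.2  0.4] 26.7
to [0.521, -0.3065, 0.0495] [ 0.0001 -0.001   0.0153]
```

{"fn": "carry_out", "kwargs": {"commands": [{"tx": 0.0, "ty": -0.001, "tz": 0.006, "rx": 0.0, "ry": 0.0, "rz": 0.0, "jaw": 0.22}, {"tx": 0.0, "ty": -0.001, "tz": 0.012, "rx": 0.0, "ry": 0.0, "rz": 0.0, "jaw": 0.22}, {"tx": 0.0, "ty": -0.001, "tz": 0.012, "rx": 0.0, "ry": 0.0, "rz": 0.0, "jaw": 0.22}, {"tx": 0.0, "ty": -0.001, "tz": 0.012, "rx": 0.0, "ry": 0.0, "rz": 0.0, "jaw": 0.22}], "grip_force": 10}}

```text
time: 24.5
position: [0.5198, -0.3062, 0.0516]
tool_rot: [3.055, 0.731, 0.0]
ft_force: [-0.6, -0.9, -0.9]
grip_width: 0.303
```

{"fn": "carry_out", "kwargs": {"commands": [{"tx": 0.001, "ty": 0.0, "tz": 0.002, "rx": 0.0, "ry": 0.0, "rz": 0.0, "jaw": 0.22}, {"tx": 0.001, "ty": 0.0, "tz": 0.002, "rx": 0.0, "ry": 0.0, "rz": 0.0, "jaw": 0.22}, {"tx": 0.001, "ty": 0.0, "tz": 0.002, "rx": 0.0, "ry": 0.0, "rz": 0.0, "jaw": 0.22}], "grip_force": 10}}

```text
time: 24.88
position: [0.5207, -0.3057, 0.0496]
tool_rot: [-3.055, -0.731, -0.0]
ft_force: [0.2, -0.2, -1.0]
grip_width: 0.307
```

{"fn": "carry_out", "kwargs": {"commands": [{"tx": 0.0, "ty": 0.0, "tz": 0.001, "rx": 0.0, "ry": 0.0, "rz": 0.0, "jaw": 0.22}, {"tx": 0.0, "ty": 0.0, "tz": 0.001, "rx": 0.0, "ry": 0.0, "rz": 0.0, "jaw": 0.22}], "grip_force": 10}}

```text
time: 25.12
position: [0.5207, -0.3057, 0.0494]
tool_rot: [-3.055, -0.731, -0.001]
ft_force: [-1.7, 1.1, 5.8]
grip_width: 0.308
```

Contact (5.8 N): the vial stands on the middle riser. Release and rise.

{"fn": "carry_out", "kwargs": {"commands": [{"tx": 0.0, "ty": 0.0, "tz": 0.0, "rx": 0.0, "ry": 0.0, "rz": 0.0, "jaw": 0.35}, {"tx": 0.0, "ty": 0.0, "tz": 0.0, "rx": 0.0, "ry": 0.0, "rz": 0.0, "jaw": 0.5}, {"tx": 0.0, "ty": 0.0, "tz": 0.0, "rx": 0.0, "ry": 0.0, "rz": 0.0, "jaw": 0.6}, {"tx": 0.0, "ty": 0.0, "tz": 0.0, "rx": 0.0, "ry": 0.0, "rz": 0.0, "jaw": 0.6}, {"tx": 0.0, "ty": 0.0, "tz": -0.03, "rx": 0.0, "ry": 0.0, "rz": 0.0, "jaw": 0.6}, {"tx": 0.0, "ty": 0.0, "tz": -0.08, "rx": 0.0, "ry": 0.0, "rz": 0.0, "jaw": 0.6}, {"tx": 0.0, "ty": 0.0, "tz": -0.135, "rx": 0.0, "ry": 0.0, "rz": 0.0, "jaw": 0.6}, {"tx": 0.0, "ty": 0.0, "tz": -0.18, "rx": 0.0, "ry": 0.0, "rz": 0.0, "jaw": 0.6}, {"tx": 0.0, "ty": 0.0, "tz": -0.18, "rx": 0.0, "ry": 0.0, "rz": 0.0, "jaw": 0.6}, {"tx": 0.0, "ty": 0.0, "tz": -0.18, "rx": 0.0, "ry": 0.0, "rz": 0.0, "jaw": 0.6}], "grip_force": 10}}

```text
time: 26.38
position: [0.5204, -0.3053, 0.2278]
tool_rot: [-3.054, -0.731, 0.001]
ft_force: [-0.4, 0.1, -0.1]
grip_width: 0.6
```

```bash
python3 s.py .509 -.4437 .1; python3 - <<'E'
from m import *
import pickle
c=camera_info("wrist"); im=get_image("wrist"); save("wrist14",im); pickle.dump((c,im),open("w14.pkl","wb"))
E
```

```text
26.38 [ 0.5204 -0.3053  0.2278] jaw az -63.1 zdown [-0.001  0.001 -1.   ] [-0.27  0.3   0.93  1.59 -0.25  1.37 -0.41] [-0.4  0.1 -0.1] 52.2
to [0.509, -0.4437, 0.1] [-0.0728  0.1184  0.1277]
```

View pics/wrist14.png

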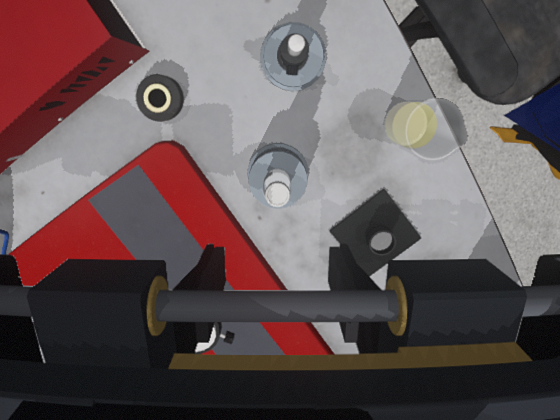

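```bash
python3 - <<'E'
from m import *
import pickle
c,im=pickle.load(open("w7.pkl","rb")); 
im=cv2.imread("pics/wrist7.png");cv2.imwrite("pics/w7l.png",cv2.resize(im[150:210,240:310],None,fx=8,fy=8,interpolation=cv2.INTER_CUBIC))
print(onz(c,(271.5,177.5),.029))
c,im=pickle.load(open("w14.pkl","rb")); print(onz(c,(382,241),.029))
print("vial", onz(c,(276.5,190),.097))
E
```

```text
[ 0.5094061  -0.44199496  0.029     ]
[ 0.50990168 -0.44100933  0.029     ]
vial [ 0.52419353 -0.30280606  0.097     ]
```

View pics/w7l.png

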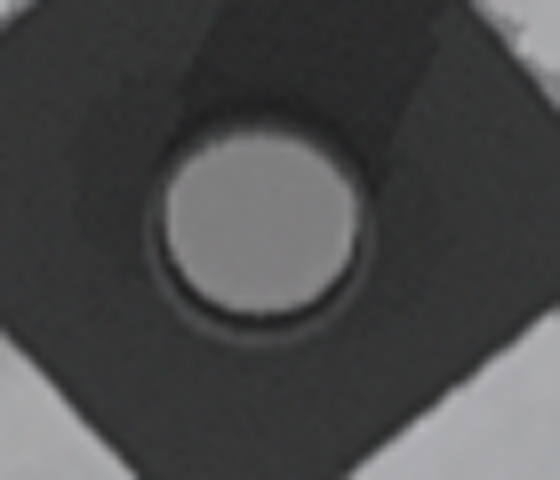

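{"fn": "carry_out", "kwargs": {"commands": [{"tx": -0.024, "ty": 0.039, "tz": 0.0, "rx": 0.0, "ry": 0.0, "rz": 0.0, "jaw": 0.6}, {"tx": -0.048, "ty": 0.078, "tz": 0.0, "rx": 0.0, "ry": 0.0, "rz": 0.0, "jaw": 0.6}, {"tx": -0.073, "ty": 0.118, "tz": 0.0, "rx": 0.0, "ry": 0.0, "rz": 0.0, "jaw": 0.6}, {"tx": -0.073, "ty": 0.118, "tz": 0.04, "rx": 0.0, "ry": 0.0, "rz": 0.0, "jaw": 0.6}, {"tx": -0.073, "ty": 0.118, "tz": 0.09, "rx": 0.0, "ry": 0.0, "rz": 0.0, "jaw": 0.6}, {"tx": -0.073, "ty": 0.118, "tz": 0.13, "rx": 0.0, "ry": 0.0, "rz": 0.0, "jaw": 0.6}, {"tx": -0.073, "ty": 0.118, "tz": 0.13, "rx": 0.0, "ry": 0.0, "rz": 0.0, "jaw": 0.6}, {"tx": -0.073, "ty": 0.118, "tz": 0.13, "rx": 0.0, "ry": 0.0, "rz": 0.0, "jaw": 0.6}], "grip_force": 10}}

```text
time: 27.42
position: [0.5091, -0.4445, 0.0993]
tool_rot: [3.055, 0.731, -0.0]
ft_force: [0.8, -0.9, 0.5]
grip_width: 0.602
```

```bash
python3 s.py .509 -.4437 .007; python3 - <<'E'
from m import *
import pickle
c=camera_info("wrist"); im=get_image("wrist"); save("wrist15",im); pickle.dump((c,im),open("w15.pkl","wb"))
E
```

```text
27.43 [ 0.5091 -0.4445  0.0993] jaw az -63.1 zdown [ 0.    -0.001 -1.   ] [ 0.06  0.59  0.86  1.55 -0.46  1.22 -0.1 ] [ 0.8 -0.9  0.5] 52.4
to [0.509, -0.4437, 0.007] [ 0.0003 -0.0008  0.0923]
```

View pics/wrist15.png

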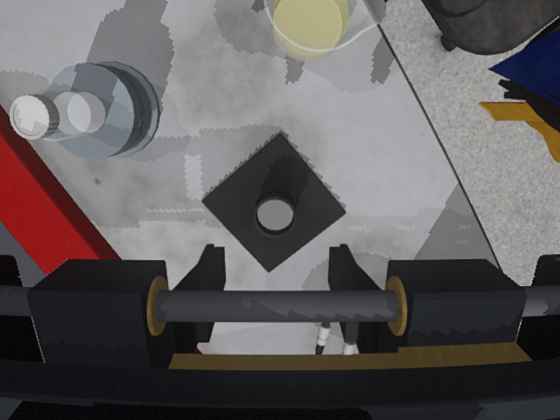

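{"fn": "carry_out", "kwargs": {"commands": [{"tx": 0.0, "ty": -0.001, "tz": 0.04, "rx": 0.0, "ry": 0.0, "rz": 0.0, "jaw": 0.6}, {"tx": 0.0, "ty": -0.001, "tz": 0.075, "rx": 0.0, "ry": 0.0, "rz": 0.0, "jaw": 0.6}, {"tx": 0.0, "ty": -0.001, "tz": 0.09, "rx": 0.0, "ry": 0.0, "rz": 0.0, "jaw": 0.6}, {"tx": 0.0, "ty": -0.001, "tz": 0.09, "rx": 0.0, "ry": 0.0, "rz": 0.0, "jaw": 0.6}, {"tx": 0.0, "ty": -0.001, "tz": 0.09, "rx": 0.0, "ry": 0.0, "rz": 0.0, "jaw": 0.45}, {"tx": 0.0, "ty": -0.001, "tz": 0.09, "rx": 0.0, "ry": 0.0, "rz": 0.0, "jaw": 0.25}, {"tx": 0.0, "ty": -0.001, "tz": 0.09, "rx": 0.0, "ry": 0.0, "rz": 0.0, "jaw": 0.25}, {"tx": 0.0, "ty": -0.001, "tz": 0.09, "rx": 0.0, "ry": 0.0, "rz": 0.0, "jaw": 0.25}, {"tx": 0.0, "ty": -0.001, "tz": 0.09, "rx": 0.0, "ry": 0.0, "rz": 0.0, "jaw": 0.25}, {"tx": 0.0, "ty": -0.001, "tz": 0.09, "rx": 0.0, "ry": 0.0, "rz": 0.0, "jaw": 0.25}], "grip_force": 10}}

```text
time: 28.72
position: [0.509, -0.4434, 0.0095]
tool_rot: [3.055, 0.731, 0.002]
ft_force: [-0.7, -0.2, 5.7]
grip_width: 0.34
```

```bash
python3 s.py .693 -.132 .3
```

```text
28.73 [ 0.509  -0.4434  0.0095] jaw az -63.1 zdown [ 0.001 -0.001 -1.   ] [ 0.1   0.68  0.8   1.62 -0.54  1.08 -0.05] [-0.7 -0.2  5.7] 29.6
to [0.693, -0.132, 0.3] [ 0.3053 -0.1941 -0.2905]
```

{"fn": "carry_out", "kwargs": {"commands": [{"tx": 0.0, "ty": 0.0, "tz": -0.03, "rx": 0.0, "ry": 0.0, "rz": 0.0, "jaw": 0.25}, {"tx": 0.0, "ty": 0.0, "tz": -0.085, "rx": 0.0, "ry": 0.0, "rz": 0.0, "jaw": 0.25}, {"tx": 0.0, "ty": 0.0, "tz": -0.14, "rx": 0.0, "ry": 0.0, "rz": 0.0, "jaw": 0.25}, {"tx": 0.0, "ty": 0.0, "tz": -0.195, "rx": 0.0, "ry": 0.0, "rz": 0.0, "jaw": 0.25}, {"tx": 0.0, "ty": 0.0, "tz": -0.25, "rx": 0.0, "ry": 0.0, "rz": 0.0, "jaw": 0.25}, {"tx": 0.0, "ty": 0.0, "tz": -0.29, "rx": 0.0, "ry": 0.0, "rz": 0.0, "jaw": 0.25}, {"tx": 0.03, "ty": -0.019, "tz": -0.29, "rx": 0.0, "ry": 0.0, "rz": 0.0, "jaw": 0.25}, {"tx": 0.075, "ty": -0.048, "tz": -0.29, "rx": 0.0, "ry": 0.0, "rz": 0.0, "jaw": 0.25}, {"tx": 0.12, "ty": -0.076, "tz": -0.29, "rx": 0.0, "ry": 0.0, "rz": 0.0, "jaw": 0.25}, {"tx": 0.165, "ty": -0.105, "tz": -0.29, "rx": 0.0, "ry": 0.0, "rz": 0.0, "jaw": 0.25}], "grip_force": 10}}

```text
time: 29.98
position: [0.6086, -0.2731, 0.298]
tool_rot: [-3.055, -0.731, 0.001]
ft_force: [0.8, -0.1, 0.1]
grip_width: 0.343
```

{"fn": "carry_out", "kwargs": {"commands": [{"tx": 0.045, "ty": -0.029, "tz": 0.0, "rx": 0.0, "ry": 0.0, "rz": 0.0, "jaw": 0.25}, {"tx": 0.09, "ty": -0.058, "tz": 0.0, "rx": 0.0, "ry": 0.0, "rz": 0.0, "jaw": 0.25}, {"tx": 0.125, "ty": -0.079, "tz": 0.0, "rx": 0.0, "ry": 0.0, "rz": 0.0, "jaw": 0.25}, {"tx": 0.14, "ty": -0.089, "tz": 0.0, "rx": 0.0, "ry": 0.0, "rz": 0.0, "jaw": 0.25}, {"tx": 0.14, "ty": -0.089, "tz": 0.03, "rx": 0.0, "ry": 0.0, "rz": 0.0, "jaw": 0.25}, {"tx": 0.14, "ty": -0.089, "tz": 0.05, "rx": 0.0, "ry": 0.0, "rz": 0.0, "jaw": 0.25}, {"tx": 0.14, "ty": -0.089, "tz": 0.05, "rx": 0.0, "ry": 0.0, "rz": 0.0, "jaw": 0.25}, {"tx": 0.14, "ty": -0.089, "tz": 0.05, "rx": 0.0, "ry": 0.0, "rz": 0.0, "jaw": 0.25}], "grip_force": 10}}

```text
time: 30.98
position: [0.6926, -0.133, 0.2495]
tool_rot: [3.055, 0.729, 0.002]
ft_force: [-0.5, -0.2, 0.5]
grip_width: 0.342
```

```bash
python3 s.py .693 -.132 .0775; python3 - <<'E'
from m import *
import pickle
c=camera_info("wrist"); im=get_image("wrist"); save("wrist16",im); pickle.dump((c,im),open("w16.pkl","wb"))
E
```

```text
30.98 [ 0.6926 -0.133   0.2495] jaw az -63.2 zdown [ 0.001 -0.    -1.   ] [-0.4   0.54  0.85  1.28 -0.4   1.5  -0.7 ] [-0.5 -0.2  0.5] 29.7
to [0.693, -0.132, 0.0775] [ 0.0007 -0.0009  0.172 ]
```

View pics/wrist16.png

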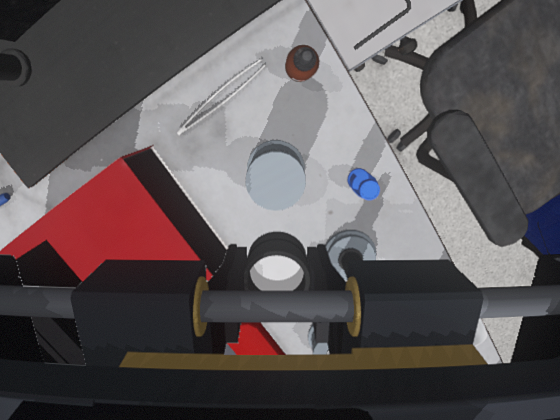

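```bash
python3 - <<'E'
im=__import__('cv2').imread("pics/wrist16.png");import cv2;cv2.imwrite("pics/w16c.png",cv2.resize(im[130:220,230:325],None,fx=6,fy=6,interpolation=cv2.INTER_CUBIC))
E
```

```text
(no output)
```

View pics/w16c.png

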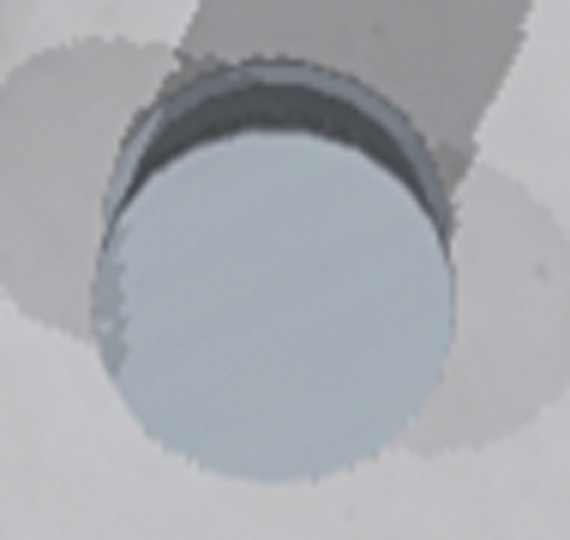

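```bash
python3 - <<'E'
from m import *
import pickle
c,im=pickle.load(open("w16.pkl","rb"))
print(hand(c,(230,130),6,[(95,305),(455,300),(272,130),(272,482),(130,400),(400,430),(150,180),(400,180)],.072,.03))
E
```

```text
(array([ 0.6938, -0.1312]), array([-0.4, -0.7, -0.7, -0.4, -1.3, -0.9, -0.6, -0.8]))
```

{"fn": "carry_out", "kwargs": {"commands": [{"tx": 0.001, "ty": -0.001, "tz": 0.05, "rx": 0.0, "ry": 0.0, "rz": 0.0, "jaw": 0.25}, {"tx": 0.001, "ty": -0.001, "tz": 0.1, "rx": 0.0, "ry": 0.0, "rz": 0.0, "jaw": 0.25}, {"tx": 0.001, "ty": -0.001, "tz": 0.14, "rx": 0.0, "ry": 0.0, "rz": 0.0, "jaw": 0.25}, {"tx": 0.001, "ty": -0.001, "tz": 0.16, "rx": 0.0, "ry": 0.0, "rz": 0.0, "jaw": 0.25}, {"tx": 0.001, "ty": -0.001, "tz": 0.16, "rx": 0.0, "ry": 0.0, "rz": 0.0, "jaw": 0.25}, {"tx": 0.001, "ty": -0.001, "tz": 0.16, "rx": 0.0, "ry": 0.0, "rz": 0.0, "jaw": 0.25}], "grip_force": 10}}

```text
time: 31.78
position: [0.6945, -0.1313, 0.0909]
tool_rot: [3.054, 0.731, 0.005]
ft_force: [-0.4, -0.9, -0.5]
grip_width: 0.349
```

```bash
python3 s.py .693 -.132 .0775
```

```text
31.77 [ 0.6945 -0.1313  0.0909] jaw az -63.1 zdown [ 0.003 -0.001 -1.   ] [-0.39  0.64  0.79  1.47 -0.47  1.23 -0.64] [-0.4 -0.9 -0.5] 30.4
to [0.693, -0.132, 0.0775] [-0.0017 -0.0001  0.0134]
```

{"fn": "carry_out", "kwargs": {"commands": [{"tx": -0.001, "ty": 0.0, "tz": 0.006, "rx": 0.0, "ry": 0.0, "rz": 0.0, "jaw": 0.25}, {"tx": -0.001, "ty": 0.0, "tz": 0.011, "rx": 0.0, "ry": 0.0, "rz": 0.0, "jaw": 0.25}, {"tx": -0.001, "ty": 0.0, "tz": 0.011, "rx": 0.0, "ry": 0.0, "rz": 0.0, "jaw": 0.25}, {"tx": -0.001, "ty": 0.0, "tz": 0.011, "rx": 0.0, "ry": 0.0, "rz": 0.0, "jaw": 0.25}], "grip_force": 10}}

```text
time: 32.28
position: [0.6921, -0.131, 0.0775]
tool_rot: [-3.055, -0.731, 0.0]
ft_force: [-0.4, 1.4, 0.7]
grip_width: 0.346
```

{"fn": "carry_out", "kwargs": {"commands": [{"tx": 0.0, "ty": 0.0, "tz": 0.001, "rx": 0.0, "ry": 0.0, "rz": 0.0, "jaw": 0.25}, {"tx": 0.0, "ty": 0.0, "tz": 0.001, "rx": 0.0, "ry": 0.0, "rz": 0.0, "jaw": 0.25}], "grip_force": 10}}

```text
time: 32.52
position: [0.6922, -0.131, 0.0775]
tool_rot: [-3.055, -0.731, -0.0]
ft_force: [-2.8, 0.6, 6.0]
grip_width: 0.35
```

Contact: the lens tube stands on the tall riser. Release and rise.

{"fn": "carry_out", "kwargs": {"commands": [{"tx": 0.0, "ty": 0.0, "tz": 0.0, "rx": 0.0, "ry": 0.0, "rz": 0.0, "jaw": 0.4}, {"tx": 0.0, "ty": 0.0, "tz": 0.0, "rx": 0.0, "ry": 0.0, "rz": 0.0, "jaw": 0.5}, {"tx": 0.0, "ty": 0.0, "tz": 0.0, "rx": 0.0, "ry": 0.0, "rz": 0.0, "jaw": 0.55}, {"tx": 0.0, "ty": 0.0, "tz": 0.0, "rx": 0.0, "ry": 0.0, "rz": 0.0, "jaw": 0.55}, {"tx": 0.0, "ty": 0.0, "tz": -0.03, "rx": 0.0, "ry": 0.0, "rz": 0.0, "jaw": 0.55}, {"tx": 0.0, "ty": 0.0, "tz": -0.08, "rx": 0.0, "ry": 0.0, "rz": 0.0, "jaw": 0.55}, {"tx": 0.0, "ty": 0.0, "tz": -0.13, "rx": 0.0, "ry": 0.0, "rz": 0.0, "jaw": 0.55}, {"tx": 0.0, "ty": 0.0, "tz": -0.18, "rx": 0.0, "ry": 0.0, "rz": 0.0, "jaw": 0.55}, {"tx": 0.0, "ty": 0.0, "tz": -0.22, "rx": 0.0, "ry": 0.0, "rz": 0.0, "jaw": 0.55}, {"tx": 0.0, "ty": 0.0, "tz": -0.22, "rx": 0.0, "ry": 0.0, "rz": 0.0, "jaw": 0.55}, {"tx": 0.0, "ty": 0.0, "tz": -0.22, "rx": 0.0, "ry": 0.0, "rz": 0.0, "jaw": 0.55}], "grip_force": 10}}

```text
time: 33.9
position: [0.6919, -0.131, 0.2958]
tool_rot: [-3.055, -0.731, 0.001]
ft_force: [-0.5, -0.6, -0.7]
grip_width: 0.552
```

```bash
python3 s.py .6 -.12 .3; python3 - <<'E'
from m import *
import pickle
c=camera_info("wrist"); im=get_image("wrist"); save("wrist17",im); pickle.dump((c,im),open("w17.pkl","wb"))
a=cv2.imread("pics/wrist17.png"); cv2.imwrite("pics/w17c.png",cv2.resize(a[125:215,230:325],None,fx=6,fy=6,interpolation=cv2.INTER_CUBIC))
s=get_image("scene"); save("scene4",s); save("scene4c",cv2.resize(s[90:350,160:370],None,fx=2.3,fy=2.3,interpolation=cv2.INTER_CUBIC))
s=get_image("side"); save("side4c",cv2.resize(s[170:290,220:380],None,fx=5,fy=5,interpolation=cv2.INTER_CUBIC))
E
```

```text
33.9 [ 0.6919 -0.131   0.2958] jaw az -63.1 zdown [-0.001  0.    -1.   ] [-0.39  0.52  0.86  1.2  -0.39  1.58 -0.71] [-0.5 -0.6 -0.7] 48.0
to [0.6, -0.12, 0.3] [-0.077  -0.0514 -0.0041]
```

View pics/w17c.png

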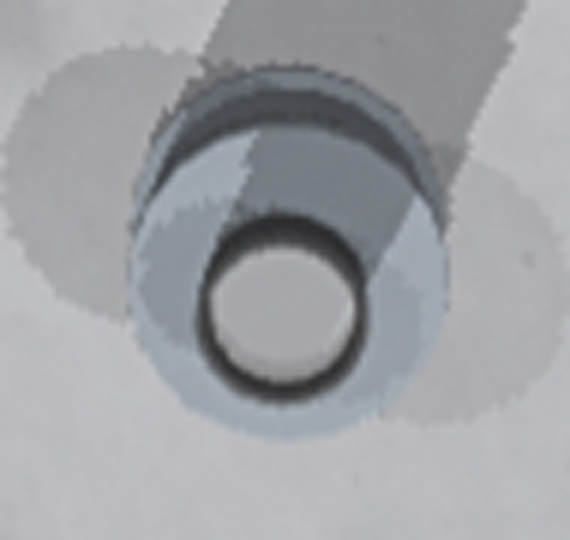

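View pics/scene4c.png

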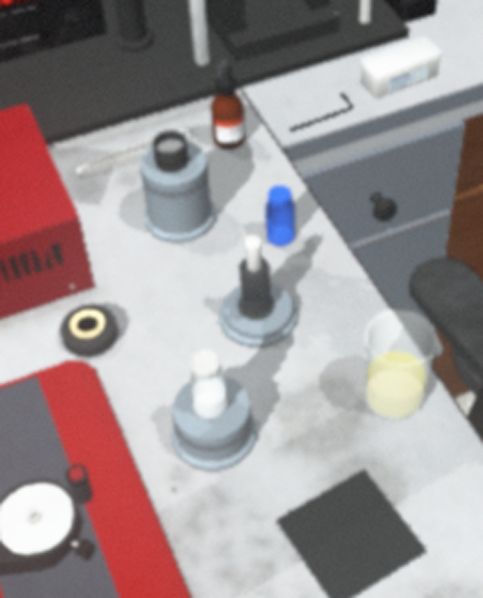

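View pics/side4c.png

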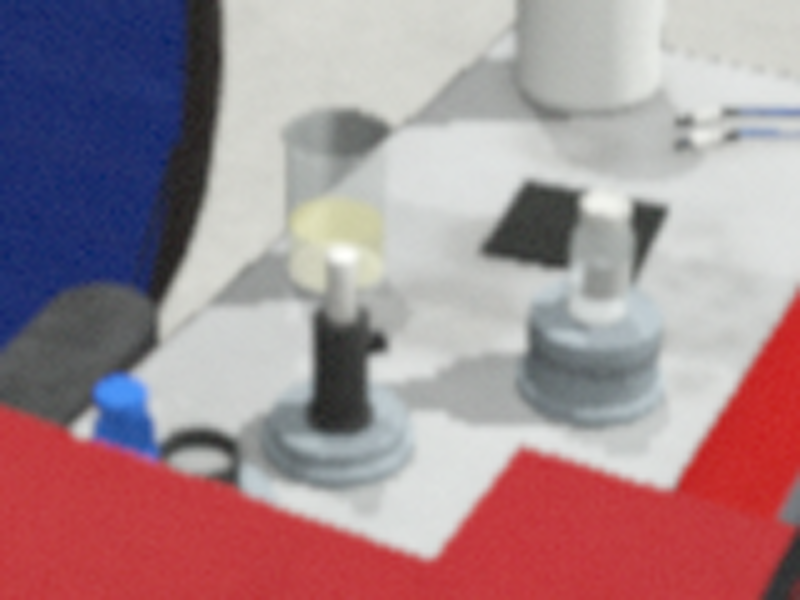

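```bash
python3 - <<'E'
from m import *
import pickle
c,im=pickle.load(open("w17.pkl","rb")); o=(230,125)
print("tall",hand(c,o,6,[(130,280),(445,275),(285,125),(285,438),(160,370),(410,370)],.072,.03),"lens",hand(c,o,6,[(198,310),(367,310),(283,403)],.097,.015))
a=cv2.imread("pics/wrist14.png")
cv2.imwrite("pics/w14c.png",cv2.resize(a[15:215,235:335],None,fx=5,fy=5,interpolation=cv2.INTER_CUBIC)[:990])
cv2.imwrite("pics/w14a.png",cv2.resize(a[10:100,250:340],None,fx=6,fy=6,interpolation=cv2.INTER_CUBIC))
cv2.imwrite("pics/w14b.png",cv2.resize(a[135:220,235:325],None,fx=6,fy=6,interpolation=cv2.INTER_CUBIC))
E
```

```text
tall (array([ 0.694 , -0.1304]), array([-1.1, -0.8, -1.3,  0.1, -1. , -1.4])) lens (array([ 0.692 , -0.1306]), array([-0.3, -0.3, -0.1]))
```

View pics/w14a.png

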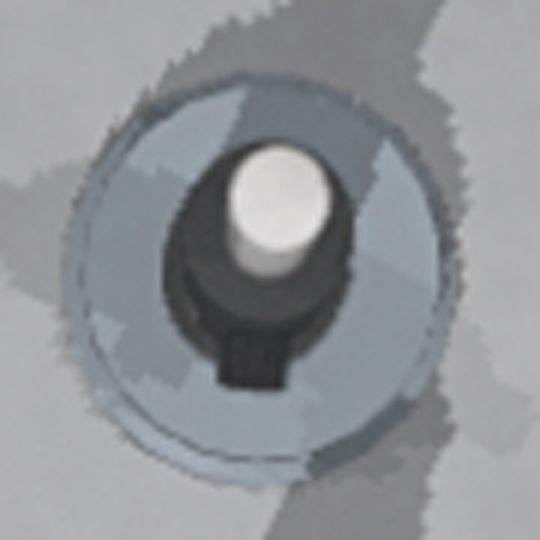

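View pics/w14b.png

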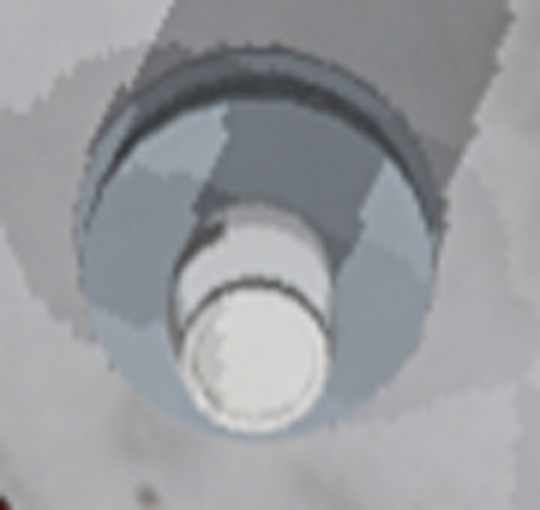

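```bash
python3 - <<'E'
from m import *
import pickle
c,im=pickle.load(open("w14.pkl","rb"))
o=(250,10); print("low",hand(c,o,6,[(85,270),(442,265),(262,75),(262,460),(130,390),(395,150)],.015,.03)); print("post top",pt(c,o,6,(281,198),.097))
o=(235,135); print("mid",hand(c,o,6,[(83,265),(437,265),(258,97),(258,438),(120,370),(400,360)],.04,.03),"cap",pt(c,o,6,(256,358),.097))
s=camera_info("scene"); im=cv2.imread("pics/scene4.png")
for nm,q in [("lens",(171,147)),("post",(253,243)),("vial",(205,361))]: print(nm,pt(s,(160,90),2.3,q,.097))
E
```

```text
low (array([ 0.6371, -0.2642]), array([-0.5, -0.2,  0.7,  0.4, -0.8, -1.2]))
post top [ 0.6359 -0.2634  0.097 ]
mid (array([ 0.5217, -0.3053]), array([-0.5,  0.1, -1.1, -0.2, -0.5, -1.1])) cap [ 0.5211 -0.3051  0.097 ]
lens [ 0.6872 -0.138   0.097 ]
post [ 0.6356 -0.2652  0.097 ]
vial [ 0.5213 -0.3059  0.097 ]
```

```bash
python3 - <<'E'
from bench import ctrl
print(ctrl.close_job())
E
```

```text
the job is handed in; nothing more can be done
None
```

I moved the three pieces in this order: the lens tube to the parking pad, the post holder to the low riser, the vial to the middle riser, and the lens tube from the pad to the tall riser. I handed the job in at about 34 s, with the jaws open and the fingertips 0.30 m up, touching nothing.

The last pictures show all three pieces upright with their tops at one level and the pad empty. The beaker, dropper bottle, sensor puck and blue look-alike still stand in place by eye; I did not measure them again.

| Piece | Distance from riser centre (wrist camera) |
|---|---|
| Post holder | about 1.5 mm |
| Vial | about 1 mm |
| Lens tube | about 2 mm |

- **One check disagreed:** a roughly picked pixel in the scene picture put the lens tube about 9 mm away from the wrist measurement. I trusted the wrist view because it matched the gripper's position when it let go, (0.692, -0.131). The scene checks for the post and vial agreed within about 2 mm.
- **Forces:** the wrist readings I saw stayed around 6 N at most.

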